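Pick the snap ring off the spindle

TASK

Take the red-handled hook pick from its wooden stand, feel gently for the blue hub's face with its toe, slip the toe under one turned-out end of the brass-coloured snap ring, and lift the ring out of its groove and right off the spindle, so that it is left lying in the black tray beside the spindle. Then hang the pick back upright in its stand. Never press hard on the hub or touch the ring with the fingers, and leave the bearing, the oil bottle and the cup alone.

Things in the scene. Friction and masses are not known exactly. Their poses are not given: they have to be found in the camera images.
- pick: Right-angle hook pick, upright, 100 g. Origin: centre of the underside of its dark flange (18 x 30 x 8 mm). Below, a 6 mm round shank on its z axis ends in a flat wedge toe along the pick's +x: 9 mm wide, tip 24 mm from the shank axis, underside level, top sloping from 1.6 mm thick at the tip to 4 mm. Toe underside is 50 to 70 mm below the origin: set anew each time, NOT reported, to be felt.
- pick_handle (a point): Grip point in the middle of the pick's red handle, 45 mm above the pick's origin. The handle is 16 mm thick along the pick's x and 22 mm along its y, from 8 to 78 mm above the origin. Gripping across the 16 mm holds best against the levering.
- ring: Brass-coloured spring wire ring, wire 6 mm thick, centre line radius 28 mm, gap towards its +x, 50 g. Origin: on its axis, level with its underside. Ends turn outward 0.25 rad either side of +x. Lifting one end takes about 10 N, and the ends spread up to 6 mm sideways, away from the gap; 10 to 15 mm up, the front springs over the shoulder and the ring may be left tipped on the spindle, its back (-x) low.
- ring_left_end (a point): Centre of the wire at the ring's left end (ring +y side), 42 mm from the ring's axis, 3 mm above its underside; the wire ends 3 mm further out.
- ring_right_end (a point): The same for the ring's right end (ring -y side).
- hub: Fixed blue round hub, radius 55 mm, flat face 36 mm above the origin (centre of its underside). On the face a black washer, radius 31 mm, 3 mm thick, carries the ring, so the ring's turned-out ends stand 3 mm clear of the blue face. Press on it with no more than 20 N.
- spindle_top (a point): Top centre of the steel spindle, 56 mm above the hub's origin (20 mm above its face). Groove floor radius 24.5 mm; above it an oiled tapered shoulder, widest (radius 27 mm) 9 mm below this point, narrowing to 18 mm at the top. A tipped ring is pushed off backwards over this top.
- tray: Fixed square black tray, 300 x 300 mm outside, walls 4 mm thick and 16 mm high, floor 4 mm thick; the hub stands in it within 15 mm of the middle. Origin: centre of its underside.
- stand: Fixed wooden stand, 70 x 70 mm, 85 mm high; origin: centre of its underside. Its top (12 mm thick, hollow below) has a slot 16 mm wide (its y), from x = -19 mm out through the +x edge. The pick hangs with its flange on the top, its origin over the stand's, its toe along the stand's +x.
- bearing: Bystander: loose steel bearing ring, 40 mm across, 12 mm high. Leave alone.
- oil: Bystander: small yellow oil bottle, 36 mm across, 75 mm high. Leave alone.
- cup: Bystander: small aluminium cup, 64 mm across, 45 mm high. Leave alone.
Not all that is in view belongs to the job. There is more than one size of the pick; the job needs the smaller. Of the things that look like the hub, the smaller one is meant.

How it is judged (in metres and radians):
On the way, in this order (a step that is already met when the one before it is completed fails the run):
1. the pick is lifted out of its stand (z of pick in the frame of stand above 0.1 m), for 0.1 s.
2. an end of the ring is lifted out of the groove by the pick (contact force between pick and ring above 0.3 N and z of any of ring_left_end, ring_right_end in the frame of hub above 0.049 m).
3. the whole ring is off the spindle (horizontal distance between ring and hub above 0.045 m), for 0.1 s.
At the end, for the whole second after the job is handed in: The ring is off the spindle (its centre more than 45 mm from the hub's axis), at rest inside the tray; the pick hangs released in its stand, upright within 0.15 rad, its flange on the stand's top within 5 mm and within 12 mm of its place (horizontal distance between ring and hub above 0.045 m and x of ring in the frame of tray between -0.147 and 0.147 m and y of ring in the frame of tray between -0.147 and 0.147 m and height (world z) of ring below 0.055 m and linear speed of each of ring, pick below 0.02 m/s and horizontal distance between pick and stand below 0.012 m and z of pick in the frame of stand between 0.08 and 0.089 m and angle between pick's own z axis and vertical below 0.15 rad); the robot touches nothing.
It fails at once if the pick is pressed or knocked against the hub with more than 20 N (contact force between pick and hub above 20 N).
It fails at once if the fingers touch the ring (contact force between the fingers and ring above 0.5 N).
It fails at once if a bystander is disturbed (distance of any of bearing, oil, cup from where it was at the start of the episode above 0.02 m).
It also fails if it takes over 58 s, if anything falls off the work surface, if the arm or the gripper's body presses on something with over 40 N, if the wrist force passes 120 N, or if a joint passes its speed limit or range.

ROBOT

A 6-joint arm with a two-finger parallel gripper is mounted at the origin on the work surface. World frame = base frame: x ahead of the robot, y to its left, z up, the work surface at z = 0. Lengths are in m, angles in degrees, forces in N, time in s.
With the tool pointing down it reaches from about 0.25 to 0.725 m from the base axis. Payload 9.7 kg.
Tool frame: the origin (TCP) lies midway between the tips of the shut fingers; the grasp point (between the pads) lies 19 mm behind it (bot.pinch_z is the distance from the TCP to the grasp point, in m); z points along the fingers, y is the direction in which the jaws open and shut (so a half turn about z gives the same grasp; the last joint's range is limited). The gripper opens to 85 mm and grips with 20 to 120 N. Pads are 22 mm wide; open, the fingers measure 114 mm over their backs; the gripper's body (76 mm by 85 mm) begins 54 mm behind the grasp point. The pads swing forward as they close: fully open they stand 13 mm farther back than shut.
Start: joints at [68.927, 4.979, 10.078, 95.1, 0, 90], TCP at [0.198, 0.513, 0.231] pointing down, gripper open.
Joint ranges: [-179.16, 179.16], [-48.56, 103.87], [-65.8, 70.77], [-126.05, 130.52], [-82.76, 87.17], [-180, 180]. Speed limits (degrees/s): [127.2, 127.2, 147.25, 180, 180, 180].

INTERFACE

Orientations are given as [roll, pitch, yaw] about the fixed x, y, z axes, in that order (R = Rz(yaw) Ry(pitch) Rx(roll)).
In Python, from workcell import bot, imaging gives the robot as it stands.
- The arm moves only by the tool servo_tool, never from a script. Its argument "moves" is a list that holds one entry, the list of rows, each a list of 7 numbers: the turn, a rotation vector about the tool's x, y, z in rad, then the shift along the tool's x, y, z in cm, then the finger opening in cm, from 0 to 8.54. A call has 1 to 12 rows; each row shifts and turns the pose as measured when the row begins, along the tool's axes as they then stand; what a row does not reach is not made up. A row lasts 1/12 s, in which the tool goes at most 41.7 mm and 7.16 degrees, less where a joint would pass 70% of its speed; a pose out of reach is approached as far as the arm can. A call is refused whole if a number of a shift passes 4.17 or a number of a turn 0.125, either way. A call with a gripper value outside its range is refused whole. The fingers move at their own pace and stop on an object; "force" is the grip in N (left out, the last holds). Time passes only in rows, so rows that do not move let the fingers close. It gives the time, the measured TCP pose, the force and the opening at its end, in the units of the state.
- bot.get_obs(): the state, without advancing time (a new reading comes with each control period).
- imaging.camera(name): name is "side" or "top" or "wrist"; returns the picture (384x512x3 uint8, blue, green, red); there is no depth.
- imaging.calibration(name): a dict with "fx", "fy", "cx", "cy" (pixels), "D" ([k1, k2, p1, p2, k3] as OpenCV has them; the pictures are not rectified), "camera_from_world" (4x4, takes a point from world to camera coordinates). Camera axes: x right, y down, z forward; pixel columns grow to the right and rows downward; lengths in m; the calibration is good to about 2 mm. A picture is of the moment at which its call begins: read the wrist's pose just before it. calibration takes no time and is no camera call; for the wrist camera it gives the pose at the moment of the call.
- bot.job_done(): hands the job in, once; it reports no verdict.
The state is a dict: "time": time; "q": joint angles; "qd": joint speeds; "joint_efforts": joint torques, N m; "ee_pos": TCP position; "tcp_rot": TCP orientation; "wrist_force": force on the tool from outside, world axes, zero at the start; "torque": the same for the moment, N m; "opening": finger opening in m.
Only numpy, scipy, OpenCV 4.12 (cv2) and the standard library are available. Lean on these libraries where they do the work, as an engineer would, in place of code of your own. Each camera call takes 0.05 s, during which the arm holds its last target.

## Working session

There is one attempt and no reset: what is moved stays moved. The work goes in short steps, Python scripts to look and compute and a tool call to move; the robot and the scene stay as the last step left them, time stands still between calls to the robot, and variables do not carry over. Pictures are saved under pics/ and viewed, and the job is handed in when it is done.

Besides the shell and the picture viewer there is one more tool, called in YAML: its name, and indented under it one key for each argument. servo_tool: Moves the arm, as the interface text tells. Its arguments: {"type":"object","properties":{"moves":{"type":"array","items":{"type":"array","items":{"type":"array","items":{"type":"number"}}}},"force":{"type":"number"}},"required":["moves"]}

```bash
ls; mkdir -p pics; python3 - <<'E'
from workcell import bot, imaging
import cv2
print(bot.get_obs(), bot.pinch_z)
for n in ["side","top","wrist"]:
    c=imaging.calibration(n); print(n,c)
    cv2.imwrite(f"pics/{n}0.png",imaging.camera(n))
E
```

```text
pics
{'time': 0.0, 'q': array([ 6.89244894e+01,  5.00990293e+00,  1.00352472e+01,  9.50985526e+01,
       -4.17975184e-04,  9.00005851e+01]), 'qd': array([-0.01764129, -0.02659867, -0.04684991, -0.01670575, -0.09763289,
        0.04297289]), 'joint_efforts': array([ 6.71043108e-04, -5.20396471e+01,  4.64799392e+01,  1.63347612e-02,
       -2.84100730e-05, -7.97140487e-07]), 'ee_pos': array([0.19770226, 0.51300436, 0.23060165]), 'tcp_rot': array([-1.79926792e+02,  4.18722493e-04,  1.58923905e+02]), 'wrist_force': array([ 0.22254408, -0.07452294, -0.0364259 ]), 'torque': array([ 0.058288  , -0.01082852,  0.00126957]), 'opening': 0.08554516730103165} 0.0187
side {'fx': 396.633802816189, 'fy': 396.633802816189, 'cx': 259.42867947204684, 'cy': 191.9547994328359, 'D': array([-0.09324376,  0.        ,  0.        ,  0.        ,  0.        ]), 'camera_from_world': array([[ 0.85467315, -0.51890505,  0.01647299, -0.48574637],
       [-0.3629435 , -0.61987949, -0.69571649,  0.26055941],
       [ 0.37122207,  0.58863144, -0.71812757,  0.86545159],
       [ 0.        ,  0.        ,  0.        ,  1
[... 213 characters left out ...]
 array([[ 0.02013661, -0.99979631, -0.0013598 , -0.00996948],
       [-0.98388573, -0.01957444, -0.1777237 ,  0.56991472],
       [ 0.17766088,  0.00491664, -0.98407949,  1.06364476],
       [ 0.        ,  0.        ,  0.        ,  1.        ]])}
wrist {'fx': 283.3855858023723, 'fy': 283.3855858023723, 'cx': 255.71013466870198, 'cy': 193.9414501481965, 'D': array([-0.04084665,  0.        ,  0.        ,  0.        ,  0.        ]), 'camera_from_world': array([[ 0.35887147,  0.93338527, -0.00179265, -0.54958427],
       [ 0.89558275, -0.34379468,  0.28237697, -0.03760478],
       [ 0.2629502 , -0.1029425 , -0.95930185,  0.37918033],
       [ 0.        ,  0.        ,  0.        ,  1.        ]])}
```

View pics/side0.png

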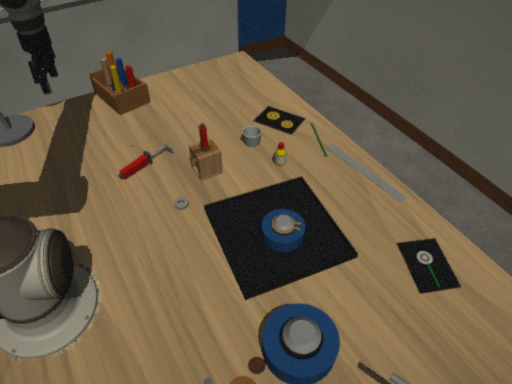

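View pics/top0.png

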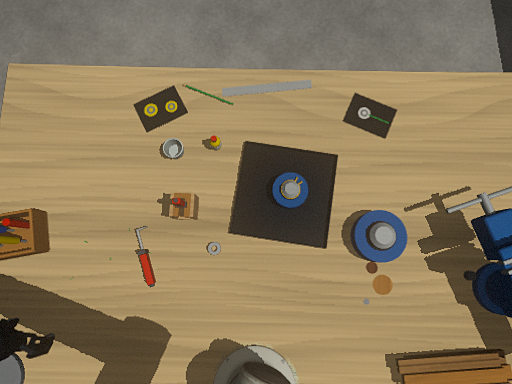

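View pics/wrist0.png

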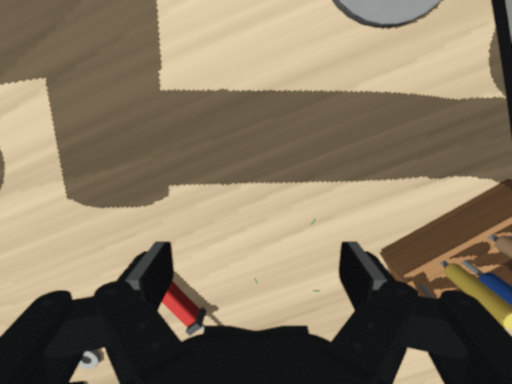

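The pick hangs in its stand at about (180,203) in the top view, with the tray and small hub at (290,188). The bigger pick lies at (145,260) and the bigger hub at (380,236). I'll enlarge both areas.

```bash
python3 - <<'E'
import cv2, numpy as np
t=cv2.imread("pics/top0.png"); s=cv2.imread("pics/side0.png")
def crop(i,x,y,w,h,k): return cv2.resize(i[y:y+h,x:x+w],None,fx=k,fy=k,interpolation=cv2.INTER_CUBIC)
a=crop(t,145,180,66,50,6);b=crop(t,265,165,66,50,6)
c=crop(s,180,115,66,70,6)[:,:396];d=crop(s,255,200,66,70,6)[:,:396]
cv2.imwrite("pics/c1.png",np.hstack([a,b])); cv2.imwrite("pics/c2.png",np.hstack([c,d]))
E
```

```text
(no output)
```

View pics/c1.png

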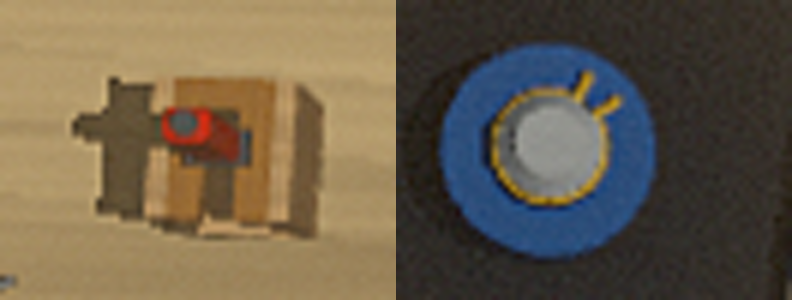

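View pics/c2.png

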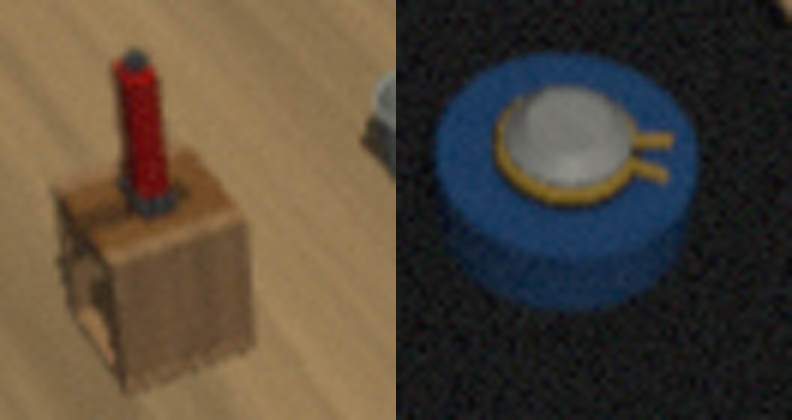

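The slot and toe point to world -x, toward the robot. The ring's gap points ahead and slightly to the right.

```bash
cat > h.py <<'E'
import numpy as np, cv2
from scipy.spatial.transform import Rotation as R
def KD(c): return np.array([[c["fx"],0,c["cx"]],[0,c["fy"],c["cy"]],[0,0,1]]),np.array(c["D"])
def ray(c,uv,z):
    K,D=KD(c); T=np.array(c["camera_from_world"]); Ri=T[:3,:3].T; o=-Ri@T[:3,3]
    n=cv2.undistortPoints(np.array(uv,float).reshape(-1,1,2),K,D).reshape(-1,2)
    d=np.c_[n,np.ones(len(n))]@Ri.T
    return o+d*((z-o[2])/d[:,2])[:,None]
def proj(c,P):
    K,D=KD(c); T=np.array(c["camera_from_world"])
    P=np.array(P,float).reshape(-1,3)
    return cv2.projectPoints(P,cv2.Rodrigues(T[:3,:3])[0],T[:3,3],K,D)[0].reshape(-1,2)
E
python3 - <<'E'
from h import *
from workcell import imaging,bot
c=imaging.calibration("top"); s=imaging.calibration("side")
L=lambda x0,y0,pts:[(x0+x/6-.4,y0+y/6-.4) for x,y in pts]
# stand
f=L(145,180,[(162,78),(296,78),(150,215),(280,230),(185,125)])
print("stand corners z.085",ray(c,f[:4],.085)); print("handle top .163",ray(c,f[4:],.163))
h=L(265,165,[(548-396,44),(548-396,257),(441-396,150),(655-396,150)])
print("hub face z.04",ray(c,h,.04))
e=L(265,165,[(587-396,75),(616-396,99),(550-396,145)])
print("ends",ray(c,e[:2],.046),"ring c",ray(c,e[2:],.046))
e2=[(255+(672-396)/6-.4,200+140/6-.4),(255+(665-396)/6-.4,200+178/6-.4),(255+(565-396)/6-.4,200+110/6-.4)]
print("side ends",ray(s,e2[:2],.046),ray(s,e2[2:],.06))
print("side handle top",ray(s,[(180+135/6-.4,115+60/6-.4)],.163))
print("bystanders: cup,oil,bearing",ray(c,[(173,149),(212,142),(214,248)],.03))
print("tray",ray(c,[(246,142),(337,155),(326,247),(229,233)],.016))
E
```

```text
stand corners z.085 [[0.55175325 0.2537941  0.085     ]
 [0.55305236 0.18833133 0.085     ]
 [0.48443845 0.25540599 0.085     ]
 [0.47838331 0.19223112 0.085     ]]
handle top .163 [[0.51724219 0.22317511 0.163     ]]
hub face z.04 [[ 0.6314494  -0.09706442  0.04      ]
 [ 0.52079831 -0.09756712  0.04      ]
 [ 0.57481392 -0.04266071  0.04      ]
 [ 0.57698715 -0.15194488  0.04      ]]
ends [[ 0.61418042 -0.11656582  0.046     ]
 [ 0.60194348 -0.13137101  0.046     ]] ring c [[ 0.57740143 -0.09782127  0.046     ]]
side ends [[ 0.6167429  -0.11760155  0.046     ]
 [ 0.6024869  -0.1327245   0.046     ]] [[ 0.57996103 -0.09065065  0.06      ]]
side handle top [[0.52108084 0.22855954 0.163     ]]
bystanders: cup,oil,bearing [[0.7005892  0.27127458 0.03      ]
 [0.72609298 0.14934161 0.03      ]
 [0.39471526 0.12930152 0.03      ]]
tray [[ 0.73272692  0.04225763  0.016     ]
 [ 0.69524824 -0.24848492  0.016     ]
 [ 0.40493422 -0.20975123  0.016     ]
 [ 0.44128109  0.08689666  0.016     ]]
```

```bash
cat >> h.py <<'E'
def plan(target,yaw,n,open_=8.5,vary=None):
    """rows of equal steps in tool axes (cm, rad) from measured pose"""
    from workcell import bot
    o=bot.get_obs(); p=np.array(o["ee_pos"]); a=o["tcp_rot"]; y0=a[2]
    dy=(yaw-y0+180)%360-180
    d=(np.array(target)-p)/n; 
    Rm=R.from_euler("xyz",a,degrees=True)
    Rt=R.from_euler("xyz",[180,0,yaw],degrees=True)
    rv=(Rm.inv()*Rt).as_rotvec()/n
    print("pos",p.round(4),"rot",a.round(2),"dist mm",np.linalg.norm(d*n*1000).round(1))
    for i in range(n):
        Ri=Rm*R.from_rotvec(rv*i); s=Ri.inv().apply(d)*100
        print([*rv.round(4).tolist(),*s.round(2).tolist(),open_])
def st():
    from workcell import bot
    o=bot.get_obs(); print("t",round(o["time"],2),"pos",o["ee_pos"].round(4),"rot",o["tcp_rot"].round(2),"F",o["wrist_force"].round(2),"T",o["torque"].round(3),"op",round(o["opening"],4))
E
python3 -c "
from h import *
plan([.517,.224,.25],90,12)"
```

```text
pos [0.1977 0.513  0.2307] rot [-179.94    0.    158.93] dist mm 431.1
[-0.0001, 0.0001, 0.1003, -3.35, -1.29, -0.16, 8.5]
[-0.0001, 0.0001, 0.1003, -3.46, -0.95, -0.16, 8.5]
[-0.0001, 0.0001, 0.1003, -3.54, -0.6, -0.16, 8.5]
[-0.0001, 0.0001, 0.1003, -3.58, -0.24, -0.16, 8.5]
[-0.0001, 0.0001, 0.1003, -3.59, 0.12, -0.16, 8.5]
[-0.0001, 0.0001, 0.1003, -3.56, 0.48, -0.16, 8.5]
[-0.0001, 0.0001, 0.1003, -3.49, 0.83, -0.16, 8.5]
[-0.0001, 0.0001, 0.1003, -3.39, 1.18, -0.16, 8.5]
[-0.0001, 0.0001, 0.1003, -3.26, 1.51, -0.16, 8.5]
[-0.0001, 0.0001, 0.1003, -3.09, 1.83, -0.16, 8.5]
[-0.0001, 0.0001, 0.1003, -2.89, 2.13, -0.16, 8.5]
[-0.0001, 0.0001, 0.1003, -2.66, 2.41, -0.16, 8.5]
```

servo_tool:
  moves:
    - [[0, 0, 0.1, -3.35, -1.29, -0.2, 8.5], [0, 0, 0.1, -3.46, -0.95, -0.2, 8.5], [0, 0, 0.1, -3.54, -0.6, -0.2, 8.5], [0, 0, 0.1, -3.58, -0.24, -0.2, 8.5], [0, 0, 0.1, -3.59, 0.12, -0.2, 8.5], [0, 0, 0.1, -3.56, 0.48, -0.2, 8.5], [0, 0, 0.1, -3.49, 0.83, -0.2, 8.5], [0, 0, 0.1, -3.39, 1.18, -0.2, 8.5], [0, 0, 0.1, -3.26, 1.51, -0.2, 8.5], [0, 0, 0.1, -3.09, 1.83, -0.2, 8.5], [0, 0, 0.1, -2.89, 2.13, -0.2, 8.5], [0, 0, 0.1, -2.66, 2.41, -0.2, 8.5]]

```text
time: 1.15
ee_pos: [0.5198, 0.2089, 0.2513]
tcp_rot: [-179.7, 0.3, 87.8]
wrist_force: [0.2, 1.1, 0.3]
opening: 0.085
```

```bash
python3 -c "
from h import *
from workcell import imaging
st()
c=imaging.calibration('wrist');im=imaging.camera('wrist');st()
import pickle;pickle.dump(c,open('w1.pkl','wb'));cv2.imwrite('pics/w1.png',im)"
```

```text
t 1.15 pos [0.5198 0.2089 0.2513] rot [-179.73    0.27   87.75] F [0.19 1.13 0.33] T [ 0.048 -0.055  0.016] op 0.085
t 1.2 pos [0.5235 0.2049 0.2508] rot [-179.81    0.39   87.11] F [-0.72 -4.45 -1.69] T [-0.262  0.1    0.011] op 0.0846
```

View pics/w1.png

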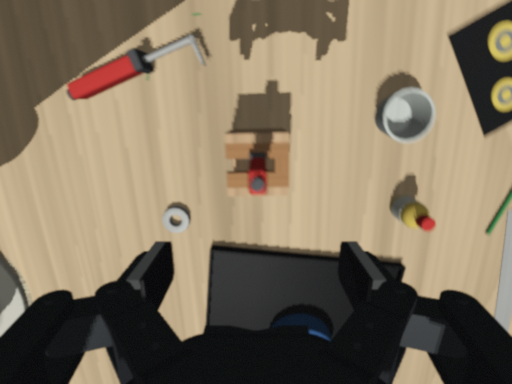

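```bash
python3 -c "
import cv2
im=cv2.imread('pics/w1.png');cv2.imwrite('pics/w1c.png',cv2.resize(im[110:210,205:305],None,fx=6,fy=6,interpolation=cv2.INTER_CUBIC))"
```

```text
(no output)
```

View pics/w1c.png

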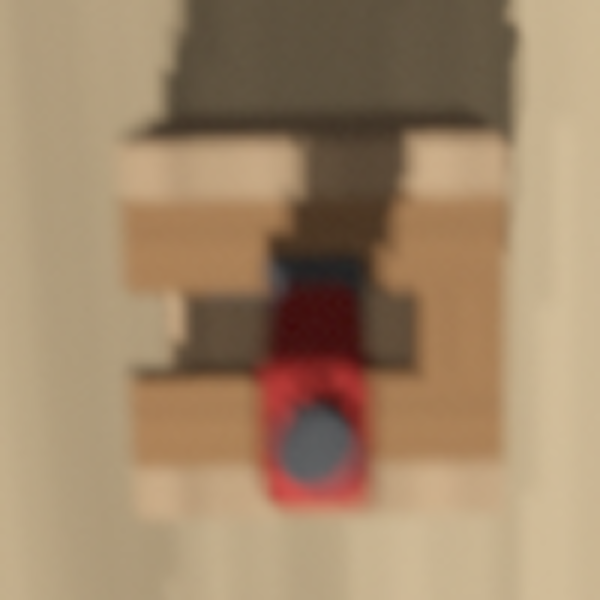

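```bash
python3 -c "
from h import *
import pickle;c=pickle.load(open('w1.pkl','rb'))
L=lambda pts:[(205+x/6-.42,110+y/6-.42) for x,y in pts]
k=ray(c,L([(122,137),(503,137),(500,515),(138,517)]),.085);print(k,k.mean(0))
print('slot end',ray(c,L([(415,295),(415,374),(185,293),(135,373)]),.085))
print('handle top',ray(c,L([(320,440),(265,368),(368,360),(370,500),(268,500)]),.163))
"
```

```text
[[0.48835999 0.25875799 0.085     ]
 [0.55626974 0.25616646 0.085     ]
 [0.55525061 0.1856901  0.085     ]
 [0.48651589 0.18784395 0.085     ]] [0.52159906 0.22211462 0.085     ]
slot end [[0.53998809 0.22834543 0.085     ]
 [0.53968141 0.21360102 0.085     ]
 [0.49797238 0.23030329 0.085     ]
 [0.48782553 0.21574375 0.085     ]]
handle top [[0.52216164 0.22177228 0.163     ]
 [0.51493204 0.23233136 0.163     ]
 [0.52920173 0.23292349 0.163     ]
 [0.52891272 0.21275291 0.163     ]
 [0.51448903 0.21328895 0.163     ]]
```

```bash
python3 -c "
from h import *
st();plan([.522,.2215,.111],88.5,8)"
```

```text
t 1.2 pos [0.5235 0.2049 0.2508] rot [-179.81    0.39   87.11] F [-0.72 -4.45 -1.69] T [-0.262  0.1    0.011] op 0.0846
pos [0.5235 0.2049 0.2508] rot [-179.81    0.39   87.11] dist mm 140.8
[-0.0004, 0.0008, -0.003, 0.22, -0.02, 1.75, 8.5]
[-0.0004, 0.0008, -0.003, 0.22, -0.02, 1.75, 8.5]
[-0.0004, 0.0008, -0.003, 0.22, -0.02, 1.75, 8.5]
[-0.0004, 0.0008, -0.003, 0.21, -0.02, 1.75, 8.5]
[-0.0004, 0.0008, -0.003, 0.21, -0.02, 1.75, 8.5]
[-0.0004, 0.0008, -0.003, 0.21, -0.02, 1.75, 8.5]
[-0.0004, 0.0008, -0.003, 0.21, -0.02, 1.75, 8.5]
[-0.0004, 0.0008, -0.003, 0.21, -0.02, 1.75, 8.5]
```

servo_tool:
  moves:
    - [[0, 0, 0, 0.8, 0, 0.5, 8.5], [0, 0, -0.01, 0.8, -0.1, 1.5, 8.5], [0, 0.002, -0.01, 0.1, 0, 2.5, 8.5], [0, 0.002, 0, 0, 0, 2.5, 8.5], [0, 0.002, 0, 0, 0, 2.0, 8.5], [0, 0, 0, 0, 0, 1.0, 8.5], [0, 0, 0, 0, 0, 0, 8.5]]

```text
time: 1.78
ee_pos: [0.5239, 0.2221, 0.1437]
tcp_rot: [-179.7, 0.0, 88.1]
wrist_force: [-0.3, -0.4, 0.4]
opening: 0.0851
```

```bash
python3 -c "
from h import *
plan([.522,.2215,.111],88.5,3)"
```

```text
pos [0.5239 0.2221 0.1437] rot [-1.797e+02  4.000e-02  8.811e+01] dist mm 32.7
[-0.0017, 0.0002, -0.0023, -0.02, -0.06, 1.09, 8.5]
[-0.0017, 0.0002, -0.0023, -0.02, -0.06, 1.09, 8.5]
[-0.0017, 0.0002, -0.0023, -0.02, -0.06, 1.09, 8.5]
```

servo_tool:
  moves:
    - [[0, 0, -0.002, 0, -0.06, 1.5, 8.5], [0, 0, -0.003, 0, -0.06, 1.2, 8.5], [0, 0, 0, 0, -0.06, 0.6, 8.5], [0, 0, 0, 0, 0, 0.2, 5], [0, 0, 0, 0, 0, 0, 3], [0, 0, 0, 0, 0, 0, 1], [0, 0, 0, 0, 0, 0, 1], [0, 0, 0, 0, 0, 0, 1], [0, 0, 0, 0, 0, 0, 1]]
  force: 60

```text
time: 2.53
ee_pos: [0.5225, 0.225, 0.1126]
tcp_rot: [-180.0, -0.1, 88.6]
wrist_force: [-2.0, -0.7, -0.7]
opening: 0.0156
```

```bash
python3 -c "
from h import *
st()"
```

```text
t 2.53 pos [0.5225 0.225  0.1126] rot [-1.7999e+02 -1.0000e-01  8.8610e+01] F [-1.98 -0.7  -0.67] T [-0.044  0.172  0.005] op 0.0156
```

servo_tool:
  moves:
    - [[0, 0, 0, 0, 0, -0.4, 1], [0, 0, 0, 0, 0, -1.0, 1], [0, 0, 0, 0, 0, -2.0, 1], [0, 0, 0, 0, 0, -2.5, 1], [0, 0, 0, 0, 0, -2.5, 1], [0, 0, 0, 0, 0, -1.2, 1], [0, 0, 0, 0, 0, -0.3, 1], [0, 0, 0, 0, 0, 0, 1]]
  force: 100

```text
time: 3.2
ee_pos: [0.522, 0.2242, 0.2203]
tcp_rot: [180.0, -0.1, 88.6]
wrist_force: [-1.1, 0.4, -1.5]
opening: 0.0146
```

```bash
python3 -c "
from h import *
from workcell import imaging
st()
for n in ['side','wrist']:
  cv2.imwrite('pics/%s2.png'%n,imaging.camera(n))
st()
im=cv2.imread('pics/side2.png');cv2.imwrite('pics/side2c.png',cv2.resize(im[60:190,150:260],None,fx=5,fy=4.6,interpolation=cv2.INTER_CUBIC))"
```

```text
t 3.2 pos [0.522  0.2242 0.2203] rot [ 1.7996e+02 -1.1000e-01  8.8570e+01] F [-1.14  0.37 -1.51] T [ 0.039  0.011 -0.071] op 0.0146
t 3.3 pos [0.5217 0.2241 0.2188] rot [-1.7994e+02 -7.0000e-02  8.8570e+01] F [ 0.7  -0.62 -0.4 ] T [-0.056  0.035 -0.017] op 0.0148
```

View pics/side2c.png

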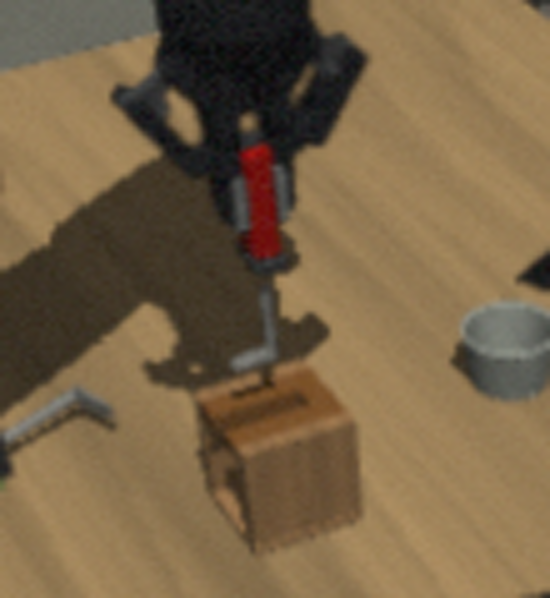

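View pics/wrist2.png

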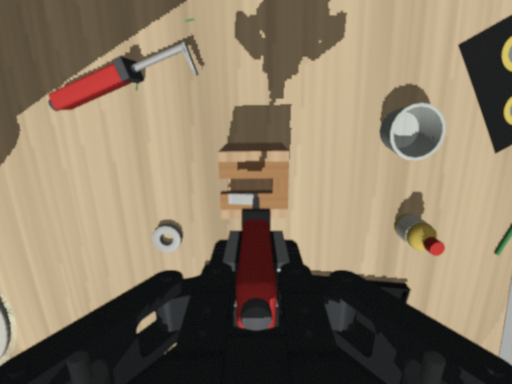

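```bash
python3 -c "
from h import *
from workcell import imaging
c=imaging.calibration('side')
zo=.085+(.2195-.1126)
for L in (50,55,60,65,70):
  print(L,proj(c,[[.498,.222,zo-L/1000],[.522,.222,zo-L/1000],[.522,.222,zo]]).round(1))
print('seen tip',150+233/5-.4,60+362/4.6-.4,'elbow',150+270/5-.4,60+358/4.6-.4,'flange',150+266/5-.4,60+262/4.6-.4)
im=imaging.camera('top');cv2.imwrite('pics/t3.png',im);st()
"
```

```text
50 [[196.1 134.7]
 [204.1 132. ]
 [202.6 116.9]]
55 [[196.3 136.1]
 [204.2 133.4]
 [202.6 116.9]]
60 [[196.5 137.6]
 [204.4 134.8]
 [202.6 116.9]]
65 [[196.6 139. ]
 [204.5 136.3]
 [202.6 116.9]]
70 [[196.8 140.4]
 [204.6 137.7]
 [202.6 116.9]]
seen tip 196.2 138.29565217391306 elbow 203.6 137.42608695652174 flange 202.79999999999998 116.55652173913043
t 3.35 pos [0.5214 0.224  0.218 ] rot [-1.7988e+02 -4.0000e-02  8.8570e+01] F [ 0.76  1.63 -1.79] T [0.02  0.026 0.03 ] op 0.0149
```

```bash
python3 -c "
from h import *
plan([.6447,-.1254,.185],64,12,1)"
```

```text
pos [0.5214 0.224  0.218 ] rot [-1.7988e+02 -4.0000e-02  8.8570e+01] dist mm 372.0
[-0.0002, -0.0, 0.0357, -2.89, 1.1, 0.27, 1]
[-0.0002, -0.0, 0.0357, -2.84, 1.2, 0.27, 1]
[-0.0002, -0.0, 0.0357, -2.8, 1.3, 0.27, 1]
[-0.0002, -0.0, 0.0357, -2.75, 1.4, 0.27, 1]
[-0.0002, -0.0, 0.0357, -2.7, 1.5, 0.27, 1]
[-0.0002, -0.0, 0.0357, -2.64, 1.6, 0.27, 1]
[-0.0002, -0.0, 0.0357, -2.58, 1.69, 0.27, 1]
[-0.0002, -0.0, 0.0357, -2.52, 1.78, 0.27, 1]
[-0.0002, -0.0, 0.0357, -2.46, 1.87, 0.27, 1]
[-0.0002, -0.0, 0.0357, -2.39, 1.96, 0.27, 1]
[-0.0002, -0.0, 0.0357, -2.32, 2.04, 0.27, 1]
[-0.0002, -0.0, 0.0357, -2.24, 2.12, 0.27, 1]
```

servo_tool:
  moves:
    - [[0, 0, 0.035, -1.5, 0.6, 0, 1], [0, 0, 0.035, -2.84, 1.2, 0, 1], [0, 0, 0.035, -2.8, 1.3, 0, 1], [0, 0, 0.035, -2.75, 1.4, 0.2, 1], [0, 0, 0.035, -2.7, 1.5, 0.3, 1], [0, 0, 0.035, -2.64, 1.6, 0.3, 1], [0, 0, 0.035, -2.58, 1.7, 0.3, 1], [0, 0, 0.035, -2.52, 1.8, 0.3, 1], [0, 0, 0.035, -2.46, 1.9, 0.3, 1], [0, 0, 0.035, -2.4, 1.9, 0.3, 1], [0, 0, 0.035, -1.5, 1.2, 0.3, 1], [0, 0, 0.02, -0.5, 0.4, 0.2, 1]]

```text
time: 4.35
ee_pos: [0.6241, -0.0899, 0.1736]
tcp_rot: [-178.7, 0.6, 64.6]
wrist_force: [-0.0, -0.1, -1.1]
opening: 0.0149
```

```bash
python3 -c "
from h import *
st()
plan([.6447,-.1254,.165],64,3,1)"
```

```text
t 4.35 pos [ 0.6241 -0.0899  0.1736] rot [-178.69    0.63   64.64] F [-0.05 -0.1  -1.12] T [ 0.105 -0.053 -0.022] op 0.0149
pos [ 0.6241 -0.0899  0.1736] rot [-178.69    0.63   64.64] dist mm 41.9
[-0.0076, 0.0037, 0.0037, -0.77, 1.13, 0.27, 1]
[-0.0076, 0.0037, 0.0037, -0.77, 1.14, 0.28, 1]
[-0.0076, 0.0037, 0.0037, -0.76, 1.14, 0.28, 1]
```

servo_tool:
  moves:
    - [[-0.006, 0.003, 0.003, -0.8, 1.2, 0, 1], [-0.006, 0.003, 0.003, -0.8, 1.2, 0, 1], [-0.006, 0.003, 0.003, -0.7, 1.0, 0, 1], [0, 0, 0, 0, 0, 0, 1], [0, 0, 0, 0, 0, 0, 1]]

```text
time: 4.77
ee_pos: [0.6456, -0.1282, 0.1693]
tcp_rot: [-179.5, 0.1, 64.1]
wrist_force: [0.5, -0.3, -0.8]
opening: 0.0147
```

```bash
python3 -c "
from h import *
from workcell import imaging
st()
import pickle;c=imaging.calibration('wrist');pickle.dump(c,open('w4.pkl','wb'))
for n in ['wrist','top','side']:
  cv2.imwrite('pics/%s4.png'%n,imaging.camera(n))
st()
k=lambda f,x,y,w,h,s:cv2.resize(cv2.imread(f)[y:y+h,x:x+w],None,fx=s,fy=s,interpolation=cv2.INTER_CUBIC)
cv2.imwrite('pics/m4.png',np.hstack([k('pics/top4.png',250,150,80,80,5),k('pics/side4.png',245,170,80,80,5)]))"
```

```text
t 4.77 pos [ 0.6456 -0.1282  0.1693] rot [-1.7951e+02  1.3000e-01  6.4120e+01] F [ 0.47 -0.34 -0.79] T [-0.031 -0.022 -0.009] op 0.0147
t 4.92 pos [ 0.6454 -0.1275  0.1696] rot [-1.7953e+02  1.4000e-01  6.4150e+01] F [-0.51 -0.35 -0.74] T [ 0.001 -0.016  0.025] op 0.0149
```

View pics/wrist4.png

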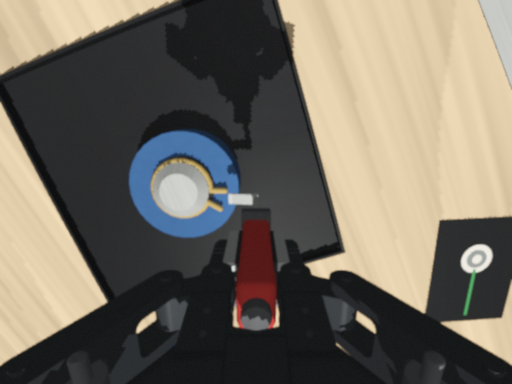

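View pics/m4.png

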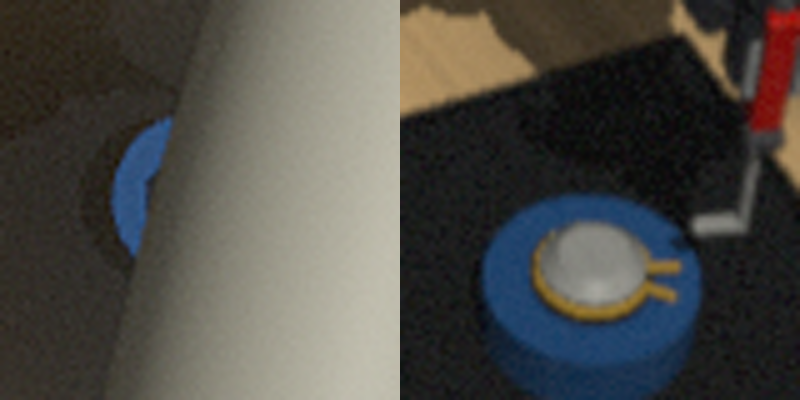

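```bash
python3 -c "
import cv2
im=cv2.imread('pics/wrist4.png');cv2.imwrite('pics/w4c.png',cv2.resize(im[125:245,120:270],None,fx=5,fy=5,interpolation=cv2.INTER_CUBIC))"
```

```text
(no output)
```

View pics/w4c.png

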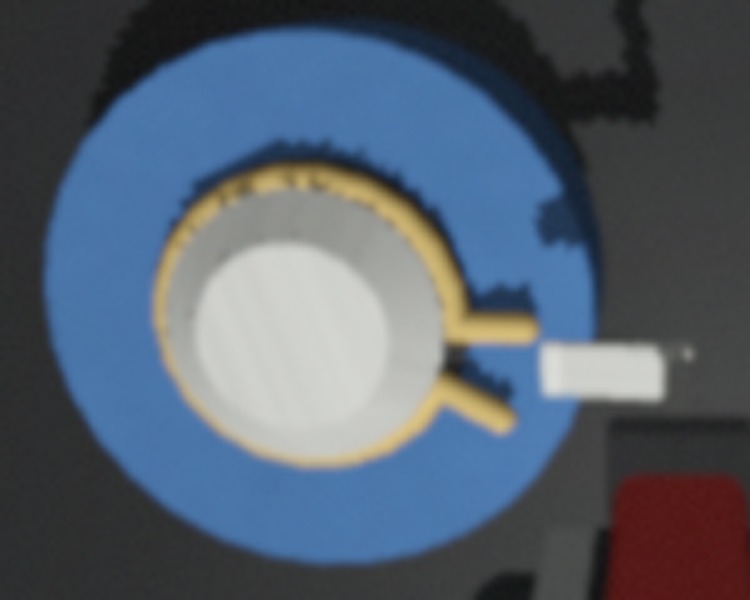

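```bash
python3 -c "
from h import *
import pickle;c=pickle.load(open('w4.pkl','rb'))
im=cv2.imread('pics/wrist4.png').astype(int)
m=((im[:,:,0]>im[:,:,2]+40)&(im[:,:,0]>100)).astype(np.uint8);m[:,260:]=0
cn=max(cv2.findContours(m,cv2.RETR_EXTERNAL,cv2.CHAIN_APPROX_NONE)[0],key=cv2.contourArea).reshape(-1,2)
P=ray(c,cn,.04)[:,:2]
from scipy.optimize import least_squares
r=least_squares(lambda p:np.hypot(*(P-p[:2]).T)-p[2],[.576,-.0975,.055],loss='soft_l1',f_scale=.001);print('hub',r.x)
h=r.x[:2]
L=lambda pts:[(120+x/5-.4,125+y/5-.4) for x,y in pts]
e=ray(c,L([(537,328),(470,328),(508,424),(445,390)]),.046)[:,:2]-h
print('ends',e,np.hypot(*e.T),np.degrees(np.arctan2(e[:,1],e[:,0])))
for Lp in (60,64,68):
  z=.1695-.0276-Lp/1000+.002
  t=ray(c,L([(541,344),(541,399),(664,344),(664,400)]),z)[:,:2]; 
  tip=t[:2].mean(0);b=t[2:].mean(0);d=b-tip
  print(Lp,'tip',tip,tip-h,'w',np.linalg.norm(t[0]-t[1]),'len',np.linalg.norm(d),'dir',np.degrees(np.arctan2(d[1],d[0])))
"
```

```text
hub [ 0.57913144 -0.09736277  0.05476777]
ends [[ 0.03942412 -0.02103122]
 [ 0.02760563 -0.01533992]
 [ 0.02501768 -0.03616471]
 [ 0.01707866 -0.02443373]] [0.04468303 0.03158139 0.04397466 0.02981087] [-28.07816857 -29.06009721 -55.32565764 -55.04726892]
60 tip [ 0.62418683 -0.11770414] [ 0.04505538 -0.02034137] w 0.009749076403804999 len 0.020782304738712995 dir -25.931422089256177
64 tip [ 0.62323169 -0.11865035] [ 0.04410025 -0.02128759] w 0.00992016712950023 len 0.02114702232344506 dir -25.931422089256436
68 tip [ 0.62227656 -0.11959657] [ 0.04314512 -0.0222338 ] w 0.010091257855195462 len 0.021511739908177428 dir -25.931422089256298
```

servo_tool:
  moves:
    - [[-0.004, 0, 0.015, 0.08, 0, 0.7, 1], [-0.004, 0, 0.015, 0.07, 0, 0.7, 1], [0, 0, 0, 0, 0, 0.5, 1], [0, 0, 0, 0, 0, 0, 1], [0, 0, 0, 0, 0, 0, 1]]

```text
time: 5.33
ee_pos: [0.6457, -0.1234, 0.1492]
tcp_rot: [179.9, 0.1, 62.4]
wrist_force: [0.3, -0.4, -1.2]
opening: 0.0149
```

```bash
python3 -c "
from h import *
st()"
```

```text
t 5.33 pos [ 0.6457 -0.1234  0.1492] rot [1.7993e+02 1.2000e-01 6.2420e+01] F [ 0.33 -0.37 -1.25] T [-0.037  0.042  0.042] op 0.0149
```

servo_tool:
  moves:
    - [[0, 0, 0, -0.15, 0.1, 0.2, 1], [0, 0, 0, 0, 0, 0.2, 1], [0, 0, 0, 0, 0, 0.2, 1], [0, 0, 0, 0, 0, 0.1, 1], [0, 0, 0, 0, 0, 0.1, 1], [0, 0, 0, 0, 0, 0, 1]]

```text
time: 5.83
ee_pos: [0.6459, -0.1254, 0.1406]
tcp_rot: [179.9, 0.1, 62.4]
wrist_force: [0.1, -0.2, -1.4]
opening: 0.0146
```

```bash
python3 -c "
from h import *
st()"
```

```text
t 5.83 pos [ 0.6459 -0.1254  0.1406] rot [1.7992e+02 1.1000e-01 6.2440e+01] F [ 0.15 -0.18 -1.35] T [-0.022  0.001 -0.023] op 0.0146
```

servo_tool:
  moves:
    - [[0, 0, 0, 0, 0, 0.1, 1], [0, 0, 0, 0, 0, 0.1, 1], [0, 0, 0, 0, 0, 0.1, 1], [0, 0, 0, 0, 0, 0.1, 1], [0, 0, 0, 0, 0, 0, 1]]

```text
time: 6.25
ee_pos: [0.646, -0.1256, 0.1364]
tcp_rot: [179.9, 0.1, 62.4]
wrist_force: [-0.2, -0.4, -0.4]
opening: 0.0145
```

servo_tool:
  moves:
    - [[0, 0, 0, 0, 0, 0.05, 1], [0, 0, 0, 0, 0, 0.05, 1], [0, 0, 0, 0, 0, 0.05, 1]]

```text
time: 6.5
ee_pos: [0.6462, -0.1256, 0.1353]
tcp_rot: [179.9, 0.1, 62.4]
wrist_force: [-0.5, 0.3, 3.6]
opening: 0.0146
```

servo_tool:
  moves:
    - [[0, 0, 0, 0, 0, -0.06, 1], [0, 0, 0, 0, 0, 0, 1]]

```text
time: 6.67
ee_pos: [0.6463, -0.1256, 0.1361]
tcp_rot: [179.8, 0.1, 62.4]
wrist_force: [-0.2, -1.0, -0.8]
opening: 0.0148
```

```bash
python3 -c "
from h import *
from workcell import imaging
st()
import pickle;c=imaging.calibration('wrist');pickle.dump(c,open('w5.pkl','wb'))
im=imaging.camera('wrist');st();cv2.imwrite('pics/w5.png',im)
s=imaging.camera('side');cv2.imwrite('pics/s5.png',s)
k=lambda im,x,y,w,h,s:cv2.resize(im[y:y+h,x:x+w],None,fx=s,fy=s,interpolation=cv2.INTER_CUBIC)
cv2.imwrite('pics/w5c.png',k(im,120,130,150,120,5))
cv2.imwrite('pics/s5c.png',k(s,245,180,80,70,6))"
```

```text
t 6.67 pos [ 0.6463 -0.1256  0.1361] rot [1.7984e+02 9.0000e-02 6.2430e+01] F [-0.2  -1.01 -0.8 ] T [-0.035 -0.004  0.021] op 0.0148
t 6.72 pos [ 0.6462 -0.1256  0.136 ] rot [1.7985e+02 9.0000e-02 6.2440e+01] F [ 0.49 -0.05 -1.01] T [ 0.025  0.023 -0.003] op 0.0148
```

View pics/w5c.png

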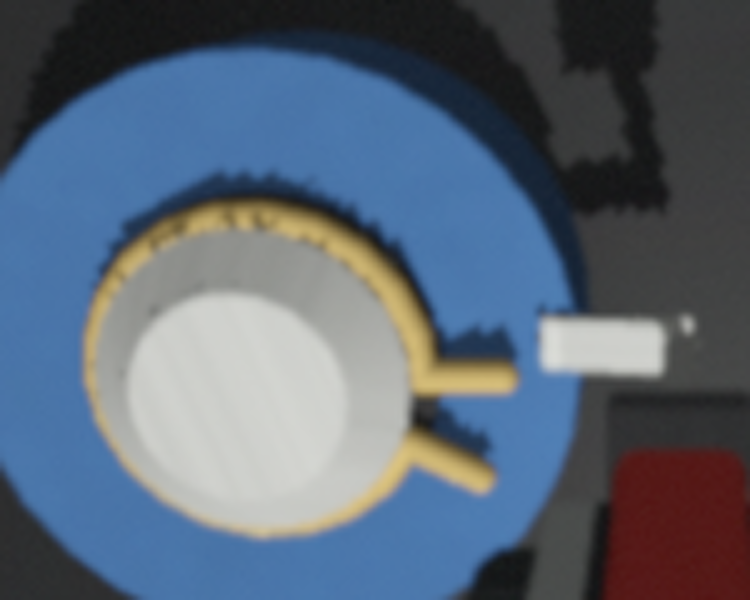

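View pics/s5c.png

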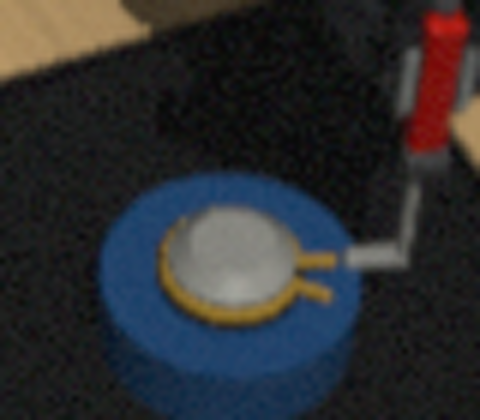

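servo_tool:
  moves:
    - [[0, 0, 0, -0.15, 0, 0, 1], [0, 0, 0, -0.15, 0, 0, 1], [0, 0, 0, 0, 0, 0, 1]]

```text
time: 7.02
ee_pos: [0.6446, -0.1284, 0.1355]
tcp_rot: [179.9, 0.1, 62.4]
wrist_force: [1.0, 0.4, -0.9]
opening: 0.0147
```

```bash
python3 -c "
from h import *
from workcell import imaging
st()
im=imaging.camera('wrist');st();cv2.imwrite('pics/w6.png',im)
k=lambda im,x,y,w,h,s:cv2.resize(im[y:y+h,x:x+w],None,fx=s,fy=s,interpolation=cv2.INTER_CUBIC)
cv2.imwrite('pics/w6c.png',k(im,190,180,80,50,8))"
```

```text
t 7.02 pos [ 0.6446 -0.1284  0.1355] rot [1.7989e+02 1.1000e-01 6.2440e+01] F [ 0.95  0.41 -0.91] T [-0.031  0.059 -0.025] op 0.0147
t 7.07 pos [ 0.6446 -0.1283  0.1355] rot [1.7989e+02 1.1000e-01 6.2440e+01] F [ 0.67  0.06 -1.2 ] T [ 0.023 -0.045  0.004] op 0.015
```

View pics/w6c.png

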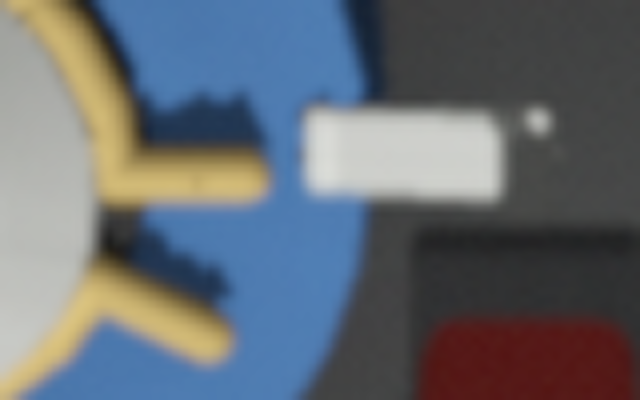

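servo_tool:
  moves:
    - [[0, 0, 0, 0, -0.2, 0, 1], [0, 0, 0, 0, -0.25, 0, 1], [0, 0, 0, 0, -0.2, 0, 1], [0, 0, 0, 0, 0, 0, 1]]

```text
time: 7.4
ee_pos: [0.6383, -0.1252, 0.1355]
tcp_rot: [179.9, 0.1, 62.4]
wrist_force: [-0.0, -0.2, 0.3]
opening: 0.0151
```

servo_tool:
  moves:
    - [[0, 0, 0, 0, -0.2, -0.01, 1], [0, 0, 0, 0, -0.2, -0.01, 1], [0, 0, 0, 0, -0.12, 0, 1], [0, 0, 0, 0, 0, 0, 1]]

```text
time: 7.73
ee_pos: [0.6329, -0.1222, 0.1358]
tcp_rot: [179.9, 0.1, 62.4]
wrist_force: [-0.6, -0.4, -1.3]
opening: 0.0149
```

```bash
python3 -c "
from h import *
from workcell import imaging
st()
im=imaging.camera('wrist');st();cv2.imwrite('pics/w7.png',im)
k=lambda im,x,y,w,h,s:cv2.resize(im[y:y+h,x:x+w],None,fx=s,fy=s,interpolation=cv2.INTER_CUBIC)
cv2.imwrite('pics/w7c.png',k(im,190,180,80,50,8))"
```

```text
t 7.73 pos [ 0.6329 -0.1222  0.1358] rot [1.799e+02 1.000e-01 6.244e+01] F [-0.64 -0.41 -1.32] T [-0.056  0.037  0.006] op 0.0149
t 7.78 pos [ 0.633  -0.1223  0.1358] rot [1.799e+02 1.000e-01 6.244e+01] F [ 0.69  0.11 -0.19] T [ 0.001 -0.053  0.023] op 0.0147
```

View pics/w7c.png

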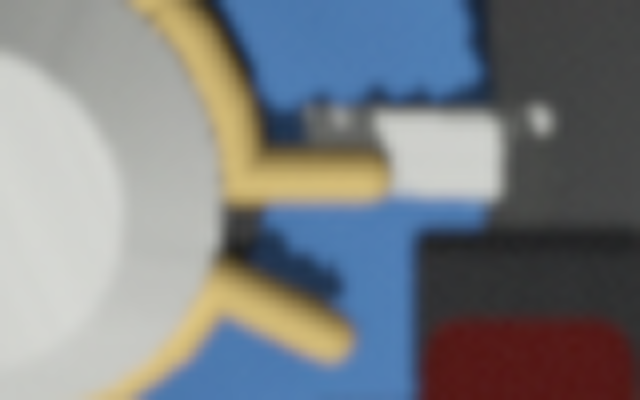

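servo_tool:
  moves:
    - [[0, 0, 0, 0, 0, -0.15, 1], [0, 0, 0, 0, 0, -0.2, 1], [0, 0, 0, 0, 0, -0.2, 1], [0, 0, 0, 0, 0, -0.2, 1], [0, 0, 0, 0, 0, 0, 1]]

```text
time: 8.2
ee_pos: [0.6334, -0.1219, 0.1411]
tcp_rot: [-180.0, 0.1, 62.5]
wrist_force: [1.3, 0.2, -4.2]
opening: 0.0146
```

```bash
cat > look.py <<'E'
import sys
from h import *
from workcell import imaging
n=sys.argv[1]
st()
im=imaging.camera('wrist');s=imaging.camera('side')
k=lambda im,x,y,w,h,s:cv2.resize(im[y:y+h,x:x+w],None,fx=s,fy=s,interpolation=cv2.INTER_CUBIC)
cv2.imwrite('pics/w%s.png'%n,im);cv2.imwrite('pics/s%s.png'%n,s)
a=k(im,150,150,120,110,4);b=k(s,240,170,80,110,4)
cv2.imwrite('pics/m%s.png'%n,np.hstack([a,b]));st()
E
python3 look.py 8
```

```text
t 8.2 pos [ 0.6334 -0.1219  0.1411] rot [-1.7998e+02  8.0000e-02  6.2450e+01] F [ 1.33  0.16 -4.22] T [-0.084 -0.393 -0.024] op 0.0146
t 8.3 pos [ 0.6332 -0.122   0.1412] rot [-1.7997e+02  1.0000e-01  6.2450e+01] F [ 1.58  0.97 -6.5 ] T [ 0.027 -0.489 -0.015] op 0.015
```

View pics/m8.png

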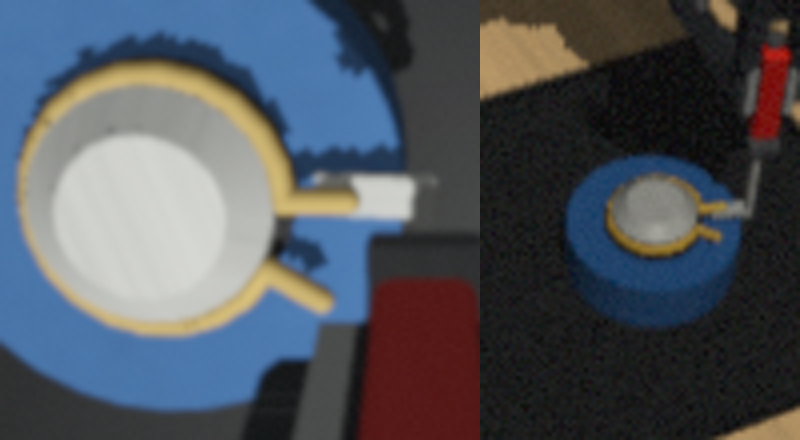

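servo_tool:
  moves:
    - [[0, 0, 0, 0, -0.03, -0.2, 1], [0, 0, 0, 0, -0.03, -0.2, 1], [0, 0, 0, 0, -0.03, -0.2, 1], [0, 0, 0, 0, -0.03, -0.2, 1], [0, 0, 0, 0, 0, 0, 1]]

```text
time: 8.72
ee_pos: [0.6316, -0.1216, 0.1514]
tcp_rot: [-180.0, 0.1, 62.4]
wrist_force: [0.1, 0.1, -1.3]
opening: 0.0153
```

```bash
python3 look.py 9
```

```text
t 8.72 pos [ 0.6316 -0.1216  0.1514] rot [-1.7999e+02  1.2000e-01  6.2440e+01] F [ 0.14  0.07 -1.32] T [ 0.018 -0.016 -0.033] op 0.0153
t 8.82 pos [ 0.6317 -0.1216  0.1511] rot [1.800e+02 1.200e-01 6.244e+01] F [-0.37  0.12 -0.79] T [ 0.016 -0.037  0.03 ] op 0.0148
```

View pics/m9.png

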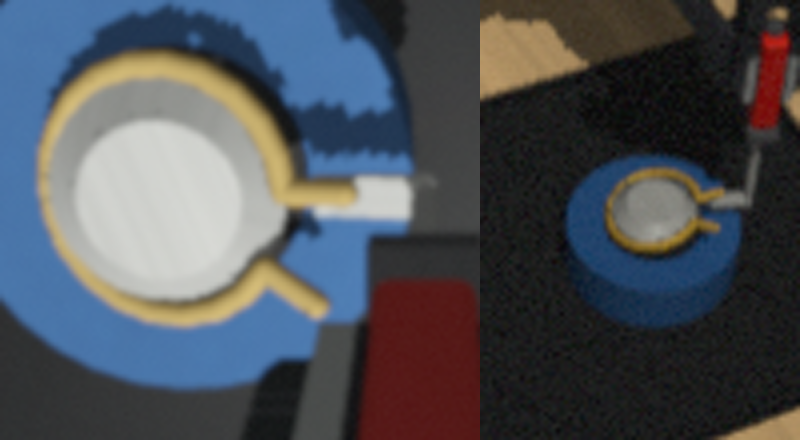

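servo_tool:
  moves:
    - [[0, 0, 0, 0, 0, -0.25, 1], [0, 0, 0, 0, 0, -0.25, 1], [0, 0, 0, 0, 0, -0.25, 1], [0, 0, 0, 0, 0, -0.2, 1], [0, 0, 0, 0, 0, 0, 1]]

```text
time: 9.23
ee_pos: [0.6317, -0.1217, 0.1625]
tcp_rot: [179.9, 0.1, 62.4]
wrist_force: [0.3, 0.1, -1.2]
opening: 0.0146
```

```bash
python3 look.py 10
```

```text
t 9.23 pos [ 0.6317 -0.1217  0.1625] rot [1.7993e+02 1.1000e-01 6.2430e+01] F [ 0.29  0.09 -1.24] T [ 0.022 -0.033  0.016] op 0.0146
t 9.33 pos [ 0.6316 -0.1217  0.162 ] rot [1.7996e+02 1.2000e-01 6.2430e+01] F [-0.22  0.18 -1.38] T [0.032 0.018 0.009] op 0.0148
```

View pics/m10.png

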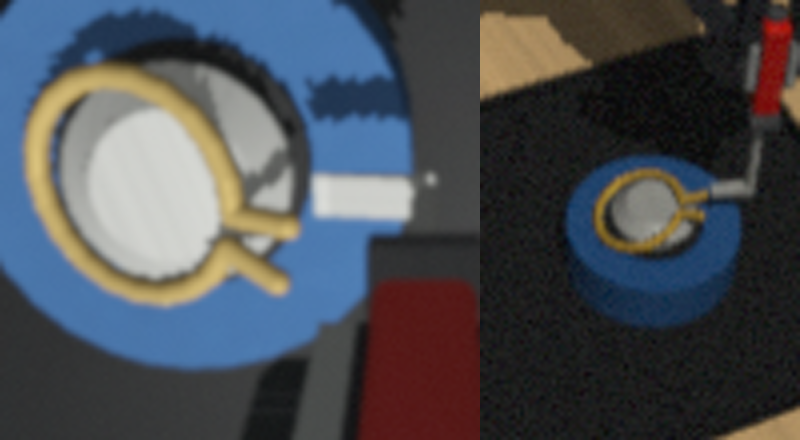

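```bash
python3 -c "
from h import *
from workcell import imaging
cw=imaging.calibration('wrist');cs=imaging.calibration('side')
W=lambda x,y:(150+x/4-.4,150+y/4-.4)
S=lambda x,y:(240+(x-480)/4-.4,170+y/4-.4)
def tri(a,b):
  def f(X): return np.r_[proj(cw,X)[0]-a,proj(cs,X)[0]-b]
  from scipy.optimize import least_squares
  r=least_squares(f,[.6,-.1,.05]);return r.x.round(4),r.fun.round(1)
print('left',tri(W(295,230),S(705,194)))
print('right',tri(W(285,288),S(702,215)))
print('leftroot',tri(W(232,212),S(684,200)))
print('back',tri(W(60,92),S(605,205)))
print('toetip',tri(W(313,197),S(712,190)))
"
python3 - <<'E'
import cv2,numpy as np
s=cv2.imread('pics/s10.png');w=cv2.imread('pics/w10.png')
k=lambda im,x,y,w,h,s:cv2.resize(im[y:y+h,x:x+w],None,fx=s,fy=s,interpolation=cv2.INTER_CUBIC)
cv2.imwrite('pics/m10b.png',np.hstack([k(w,150,155,80,75,5),k(s,260,195,60,75,5)[:,:300]]))
E
```

```text
left (array([ 0.6028, -0.1166,  0.0715]), array([-0.3, -0.1,  0.8,  0.1]))
right (array([ 0.5933, -0.1281,  0.069 ]), array([-0.4, -0.1,  1. ,  0.2]))
leftroot (array([ 0.5909, -0.1082,  0.065 ]), array([ 0. ,  0. , -0.1, -0. ]))
back (array([ 0.5606, -0.0683,  0.0372]), array([-0.1, -0. ,  0.2,  0.1]))
toetip (array([ 0.6092, -0.1128,  0.0679]), array([-0.1, -0. ,  0.2,  0. ]))
```

View pics/m10b.png

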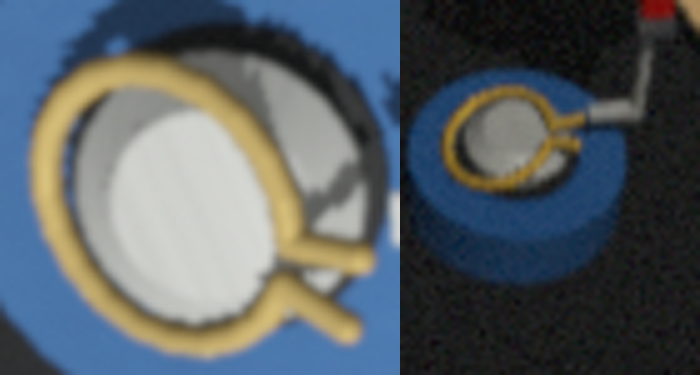

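servo_tool:
  moves:
    - [[0, 0, -0.06, 0, 0.3, 0, 1], [0, 0, -0.12, 0, 0.3, 0, 1], [0, 0, -0.12, 0, 0, 0, 1], [0, 0, -0.12, 0, 0, 0, 1], [0, 0, -0.12, 0, 0, 0, 1], [0, 0, -0.12, 0, 0, 0, 1], [0, 0, -0.12, 0, 0, 0, 1], [0, 0, -0.12, 0, 0, 0, 1], [0, 0, -0.12, 0, 0, 0, 1], [0, 0, -0.12, 0, 0, 0, 1], [0, 0, -0.12, 0, 0, 0, 1], [0, 0, -0.06, 0, 0, 0, 1]]

```text
time: 10.33
ee_pos: [0.6366, -0.1242, 0.1593]
tcp_rot: [-179.8, -0.1, 141.2]
wrist_force: [0.7, -0.2, -1.2]
opening: 0.0147
```

```bash
python3 look.py 11;python3 -c "
from h import *
plan([.6146,-.1197,.162],138,4,1)"
```

```text
t 10.33 pos [ 0.6366 -0.1242  0.1593] rot [-1.7979e+02 -1.3000e-01  1.4118e+02] F [ 0.68 -0.15 -1.18] T [ 0.012 -0.047  0.003] op 0.0147
t 10.43 pos [ 0.6365 -0.1243  0.1592] rot [-1.7978e+02 -1.3000e-01  1.4083e+02] F [-0.15  0.19 -1.53] T [ 0.001 -0.027 -0.043] op 0.015
pos [ 0.6365 -0.1243  0.1592] rot [-1.7978e+02 -1.3000e-01  1.4083e+02] dist mm 22.6
[-0.001, -0.0006, 0.0124, 0.5, -0.26, -0.07, 1]
[-0.001, -0.0006, 0.0124, 0.49, -0.26, -0.07, 1]
[-0.001, -0.0006, 0.0124, 0.49, -0.27, -0.07, 1]
[-0.001, -0.0006, 0.0124, 0.49, -0.28, -0.07, 1]
```

View pics/m11.png

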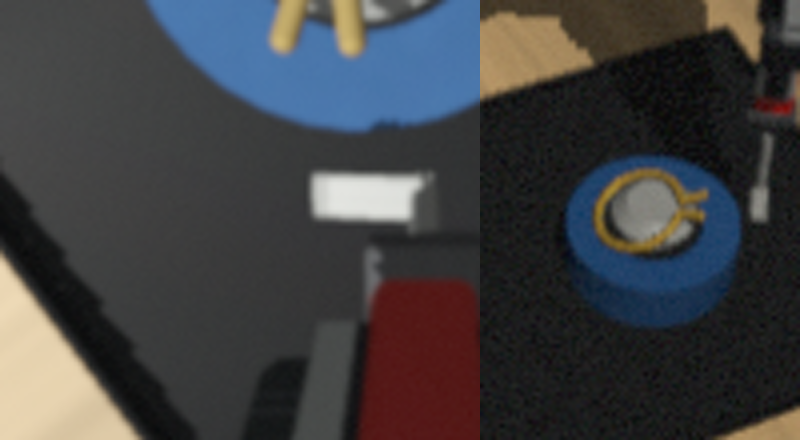

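View pics/w11.png

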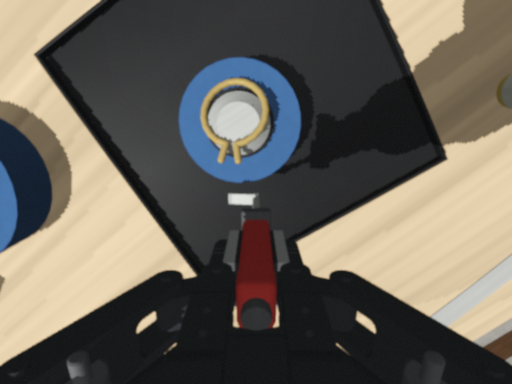

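servo_tool:
  moves:
    - [[0, 0, 0.012, 0.4, -0.26, -0.1, 1], [0, 0, 0.012, 0.4, -0.26, -0.1, 1], [0, 0, 0.012, 0.4, -0.26, -0.1, 1], [0, 0, 0.012, 0.3, -0.26, 0, 1], [0, 0, 0, 0, 0, 0, 1]]

```text
time: 10.85
ee_pos: [0.6161, -0.1222, 0.1622]
tcp_rot: [-179.7, -0.2, 137.3]
wrist_force: [0.2, -0.6, -0.7]
opening: 0.0148
```

```bash
sed -i 's/a=k(im,150,150,120,110,4)/a=k(im,180,110,120,110,4)/' look.py; python3 look.py 12
```

```text
t 10.85 pos [ 0.6161 -0.1222  0.1622] rot [-1.7975e+02 -1.7000e-01  1.3726e+02] F [ 0.21 -0.6  -0.7 ] T [ 0.014 -0.048  0.008] op 0.0148
t 10.95 pos [ 0.6168 -0.1222  0.1622] rot [-1.7976e+02 -1.5000e-01  1.3735e+02] F [ 0.1  -0.14 -1.73] T [ 0.025 -0.068  0.004] op 0.0148
```

View pics/m12.png

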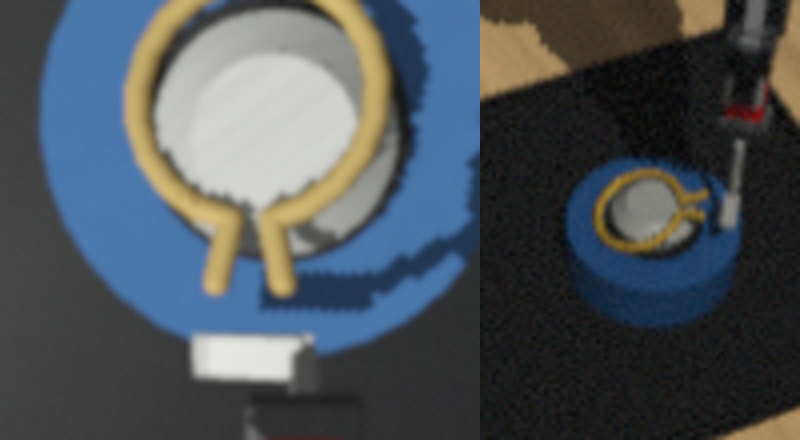

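servo_tool:
  moves:
    - [[0, 0, 0, 0.3, 0, 0, 1], [0, 0, 0, 0.3, 0, 0, 1], [0, 0, 0, 0.3, 0, 0, 1], [0, 0, 0, 0.3, 0, 0, 1], [0, 0, 0, 0.3, 0, 0, 1], [0, 0, 0, 0.3, 0, 0, 1], [0, 0, 0, 0, 0, 0, 1]]

```text
time: 11.53
ee_pos: [0.6025, -0.1086, 0.1621]
tcp_rot: [-179.8, -0.1, 137.3]
wrist_force: [-0.3, 0.3, -0.8]
opening: 0.0145
```

```bash
python3 look.py 13
```

```text
t 11.53 pos [ 0.6025 -0.1086  0.1621] rot [-1.7977e+02 -1.4000e-01  1.3734e+02] F [-0.34  0.34 -0.8 ] T [ 0.017 -0.013 -0.011] op 0.0145
t 11.63 pos [ 0.6028 -0.1089  0.162 ] rot [-1.7977e+02 -1.3000e-01  1.3734e+02] F [ 0.09 -0.93  0.25] T [-0.009 -0.047  0.024] op 0.0149
```

View pics/m13.png

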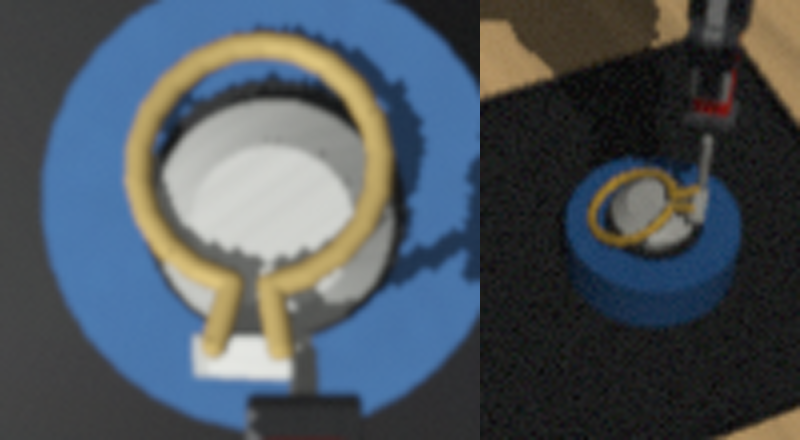

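servo_tool:
  moves:
    - [[0, 0, 0, -0.4, 0, 0, 1], [0, 0, 0, -0.5, 0, 0, 1], [0, 0, 0, -0.1, 0, -0.2, 1], [0, 0, 0, 0, 0, -0.2, 1], [0, 0, 0, 0, 0, 0, 1]]

```text
time: 12.05
ee_pos: [0.6113, -0.1169, 0.1662]
tcp_rot: [-179.8, -0.1, 137.3]
wrist_force: [-0.0, 0.1, -1.0]
opening: 0.0148
```

```bash
python3 look.py 14
python3 -c "
from h import *
from workcell import imaging
c=imaging.calibration('wrist')
cv2.imwrite('pics/s14c.png',cv2.resize(cv2.imread('pics/s14.png')[195:260,255:335],None,fx=8,fy=8,interpolation=cv2.INTER_CUBIC))"
```

```text
t 12.05 pos [ 0.6113 -0.1169  0.1662] rot [-1.7976e+02 -1.3000e-01  1.3732e+02] F [-0.04  0.08 -1.02] T [-0.003  0.02   0.074] op 0.0148
t 12.15 pos [ 0.6112 -0.1168  0.1659] rot [-1.7976e+02 -1.4000e-01  1.3733e+02] F [ 0.12 -0.53 -1.46] T [ 0.035  0.035 -0.027] op 0.0147
```

View pics/m14.png

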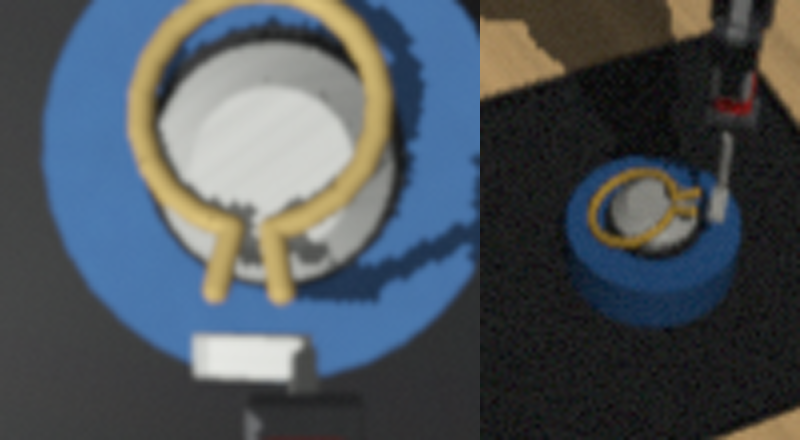

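View pics/s14c.png

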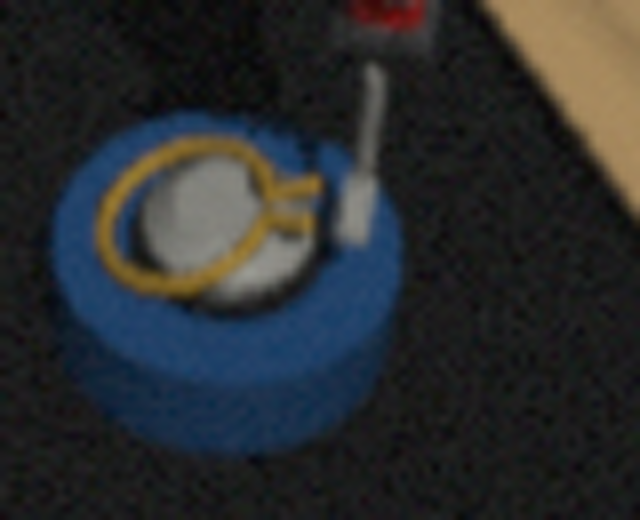

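servo_tool:
  moves:
    - [[0, 0, 0, 0.3, 0, 0, 1], [0, 0, 0, 0.3, 0, 0, 1], [0, 0, 0, 0.3, 0, 0, 1], [0, 0, 0, 0.3, 0, 0, 1], [0, 0, 0, 0.3, 0, 0, 1], [0, 0, 0, 0.3, 0, 0, 1], [0, 0, 0, 0, 0, 0, 1]]

```text
time: 12.73
ee_pos: [0.5961, -0.1029, 0.1659]
tcp_rot: [-179.8, -0.2, 137.3]
wrist_force: [-0.1, 0.4, -2.8]
opening: 0.015
```

```bash
python3 look.py 15
```

```text
t 12.73 pos [ 0.5961 -0.1029  0.1659] rot [-1.7975e+02 -1.6000e-01  1.3734e+02] F [-0.13  0.39 -2.84] T [ 0.018 -0.02  -0.039] op 0.015
t 12.83 pos [ 0.5964 -0.1032  0.1659] rot [-1.7976e+02 -1.4000e-01  1.3734e+02] F [ 0.42 -0.02 -0.39] T [-0.022  0.018  0.005] op 0.0148
```

View pics/m15.png

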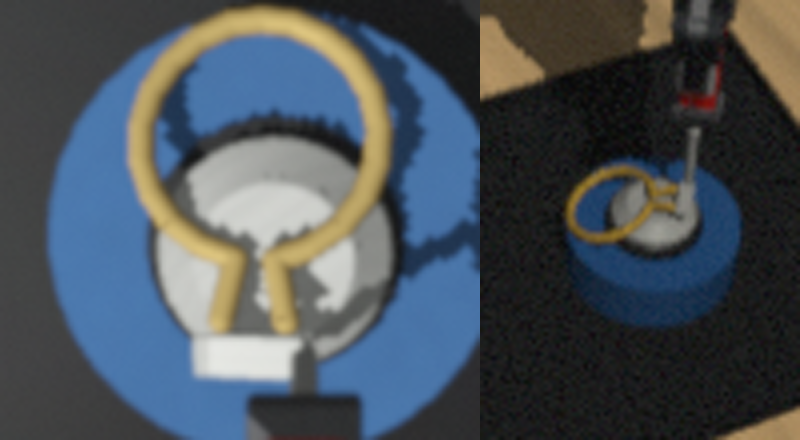

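servo_tool:
  moves:
    - [[0, 0, 0, 0.3, 0, 0, 1], [0, 0, 0, 0.3, 0, 0, 1], [0, 0, 0, 0.3, 0, 0, 1], [0, 0, 0, 0.3, 0, 0, 1], [0, 0, 0, 0.3, 0, 0, 1], [0, 0, 0, 0.3, 0, 0, 1], [0, 0, 0, 0.3, 0, 0, 1], [0, 0, 0, 0.3, 0, 0, 1], [0, 0, 0, 0, 0, 0, 1]]

```text
time: 13.58
ee_pos: [0.5768, -0.0853, 0.1658]
tcp_rot: [-179.7, -0.2, 137.3]
wrist_force: [-0.0, 0.6, -1.2]
opening: 0.0151
```

```bash
python3 look.py 16
```

```text
t 13.58 pos [ 0.5768 -0.0853  0.1658] rot [-1.7975e+02 -1.6000e-01  1.3732e+02] F [-0.01  0.59 -1.25] T [-0.029 -0.006  0.02 ] op 0.0151
t 13.68 pos [ 0.5772 -0.0856  0.1658] rot [-1.7975e+02 -1.4000e-01  1.3732e+02] F [-0.31  0.   -2.31] T [ 0.022 -0.026 -0.019] op 0.0148
```

View pics/m16.png

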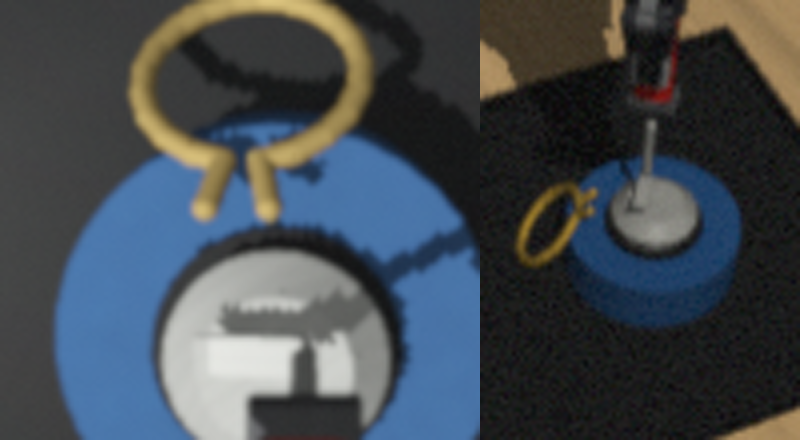

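```bash
python3 -c "
from h import *
from workcell import imaging
cw=imaging.calibration('wrist');cs=imaging.calibration('side')
W=lambda x,y:(180+x/4-.4,110+y/4-.4)
S=lambda x,y:(240+(x-480)/4-.4,170+y/4-.4)
h=np.array([.579,-.0974]);p=np.array([-.7466,.6652])
def tri(a,b):
  def f(X): return np.r_[proj(cw,X)[0]-a,proj(cs,X)[0]-b]
  from scipy.optimize import least_squares
  r=least_squares(f,[.55,-.05,.05]);return r.x.round(4),r.fun.round(1),((r.x[:2]-h)@p).round(4)
print('left',tri(W(268,210),S(590,193)))
print('right',tri(W(204,210),S(588,208)))
print('back',tri(W(265,5),S(535,215)))
cv2.imwrite('pics/s16c.png',cv2.resize(cv2.imread('pics/s16.png')[190:260,240:320],None,fx=8,fy=8,interpolation=cv2.INTER_CUBIC))
st()"
```

```text
left (array([ 0.5505, -0.0724,  0.0606]), array([-0.2, -0.6,  1.7, -0.3]), np.float64(0.0379))
right (array([ 0.541 , -0.0826,  0.062 ]), array([-0.1, -0.4,  1.2, -0.2]), np.float64(0.0382))
back (array([ 0.5182, -0.0443,  0.0287]), array([ 0.1,  0.5, -1.5, -0. ]), np.float64(0.0807))
t 13.68 pos [ 0.5772 -0.0856  0.1658] rot [-1.7975e+02 -1.4000e-01  1.3732e+02] F [-0.31  0.   -2.31] T [ 0.022 -0.026 -0.019] op 0.0148
```

View pics/s16c.png

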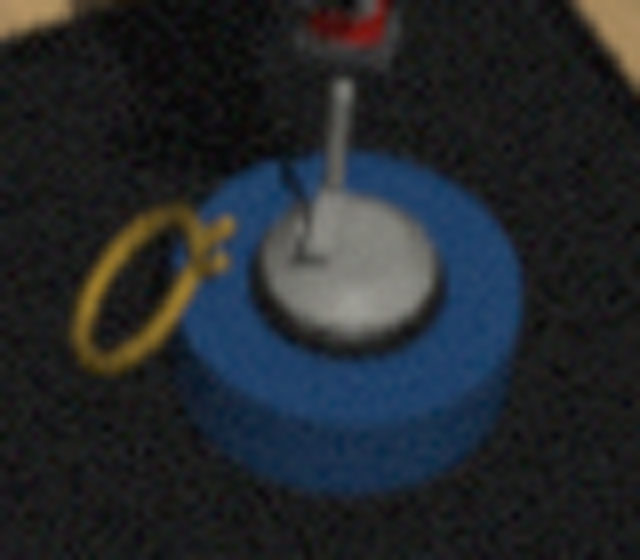

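servo_tool:
  moves:
    - [[0, 0, 0, 0.4, 0, 0, 1], [0, 0, 0, 0.4, 0, 0, 1], [0, 0, 0, 0.4, 0, 0, 1], [0, 0, 0, 0.4, 0, 0, 1], [0, 0, 0, 0.4, 0, 0.1, 1], [0, 0, 0, 0.3, 0, 0.2, 1], [0, 0, 0, 0, 0, 0.3, 1], [0, 0, 0, 0, 0, 0.1, 1], [0, 0, 0, 0, 0, 0, 1]]

```text
time: 14.43
ee_pos: [0.5584, -0.0682, 0.158]
tcp_rot: [-179.8, -0.1, 137.3]
wrist_force: [-0.8, -0.4, -0.4]
opening: 0.0147
```

```bash
sed -i 's/a=k(im,180,110,120,110,4)/a=k(im,180,80,120,140,4)[:440]/;s/240,170,80,110/225,180,80,110/' look.py; python3 look.py 17
```

```text
t 14.43 pos [ 0.5584 -0.0682  0.158 ] rot [-1.7976e+02 -1.4000e-01  1.3732e+02] F [-0.78 -0.38 -0.43] T [ 0.035  0.016 -0.067] op 0.0147
t 14.53 pos [ 0.5585 -0.0684  0.1582] rot [-1.7976e+02 -1.4000e-01  1.3732e+02] F [ 0.18  0.03 -1.37] T [-0.009  0.001  0.015] op 0.0148
```

View pics/m17.png

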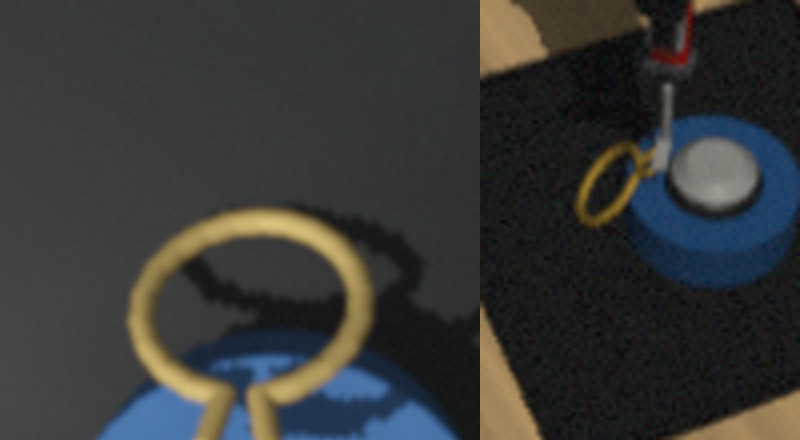

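servo_tool:
  moves:
    - [[0, 0, 0, 0.3, 0, 0, 1], [0, 0, 0, 0.3, 0, 0, 1], [0, 0, 0, 0.3, 0, 0, 1], [0, 0, 0, 0.3, 0, 0, 1], [0, 0, 0, 0.3, 0, 0, 1], [0, 0, 0, 0.3, 0, 0, 1], [0, 0, 0, 0.3, 0, 0, 1], [0, 0, 0, 0.3, 0, 0, 1], [0, 0, 0, 0.3, 0, 0, 1], [0, 0, 0, 0.3, 0, 0, 1], [0, 0, 0, 0, 0, 0, 1]]

```text
time: 15.45
ee_pos: [0.5342, -0.0459, 0.1586]
tcp_rot: [-179.8, -0.1, 137.3]
wrist_force: [0.3, 0.5, -0.8]
opening: 0.0149
```

```bash
sed -i 's/180,80,120,140,4/180,60,120,170,4/;s/\[:440\]//;s/225,180,80,110,4/225,160,80,170,4/' look.py; python3 look.py 18
```

```text
t 15.45 pos [ 0.5342 -0.0459  0.1586] rot [-1.7977e+02 -1.2000e-01  1.3730e+02] F [ 0.28  0.48 -0.8 ] T [ 0.002 -0.019 -0.028] op 0.0149
t 15.55 pos [ 0.5345 -0.0462  0.1586] rot [-1.7978e+02 -1.1000e-01  1.3730e+02] F [ 0.61  0.53 -0.87] T [ 0.018  0.001 -0.015] op 0.0149
```

View pics/m18.png

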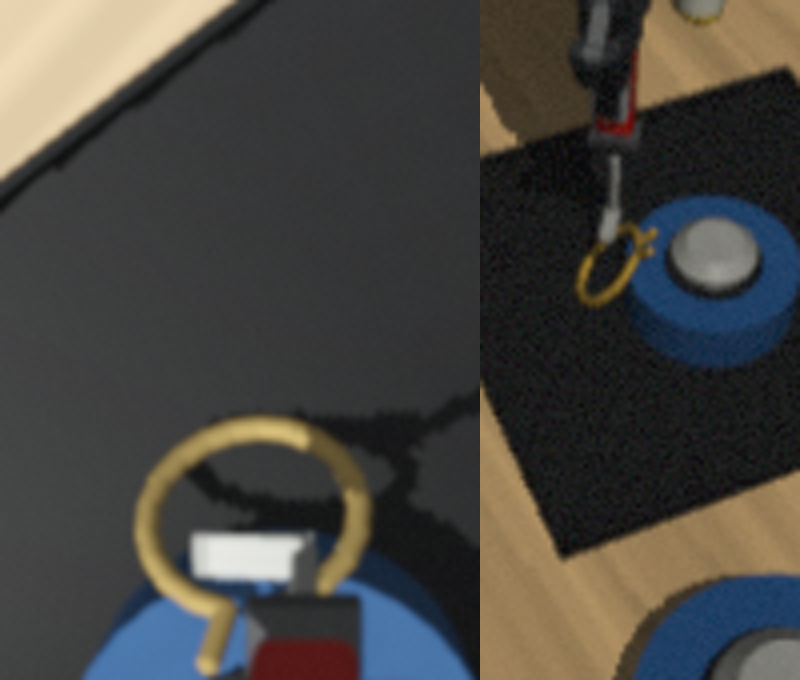

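The bar passed over the ends: the ring now leans on the hub's edge with the toe above its opening. I'll lower the toe through the opening and drag the ring clear by its back.

servo_tool:
  moves:
    - [[0, 0, 0, 0.3, 0, 0, 1], [0, 0, 0, 0.25, 0, 0.2, 1], [0, 0, 0, 0, 0, 0.5, 1], [0, 0, 0, 0, 0, 0.6, 1], [0, 0, 0, 0, 0, 0.6, 1], [0, 0, 0, 0, 0, 0.5, 1], [0, 0, 0, 0, 0, 0.3, 1], [0, 0, 0, 0, 0, 0, 1]]

```text
time: 16.22
ee_pos: [0.5298, -0.0424, 0.1277]
tcp_rot: [-179.7, -0.2, 137.3]
wrist_force: [-0.8, 0.2, -0.3]
opening: 0.0149
```

```bash
python3 look.py 19
```

```text
t 16.22 pos [ 0.5298 -0.0424  0.1277] rot [-1.7973e+02 -1.6000e-01  1.3727e+02] F [-0.82  0.17 -0.34] T [-0.021  0.082  0.034] op 0.0149
t 16.32 pos [ 0.5301 -0.0424  0.1284] rot [-1.7976e+02 -1.3000e-01  1.3727e+02] F [-0.1   0.4  -1.13] T [-0.037  0.015  0.036] op 0.015
```

View pics/m19.png

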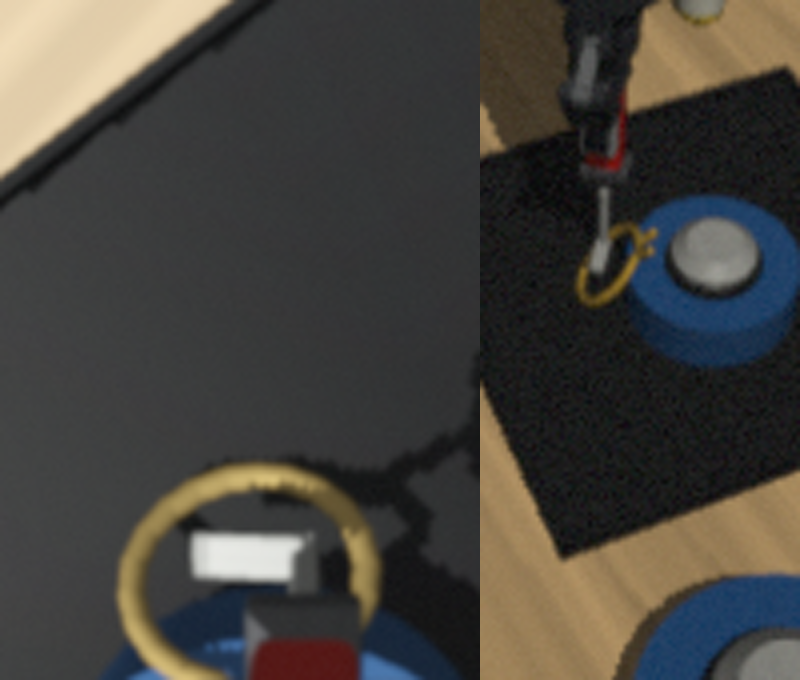

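servo_tool:
  moves:
    - [[0, 0, 0, 0, 0, 0.5, 1], [0, 0, 0, 0, 0, 0.6, 1], [0, 0, 0, 0, 0, 0.5, 1], [0, 0, 0, 0, 0, 0.3, 1], [0, 0, 0, 0, 0, 0, 1]]

```text
time: 16.73
ee_pos: [0.5305, -0.0426, 0.1082]
tcp_rot: [-179.8, -0.1, 137.3]
wrist_force: [0.4, 0.7, -1.5]
opening: 0.0146
```

```bash
python3 look.py 20
```

```text
t 16.73 pos [ 0.5305 -0.0426  0.1082] rot [-1.7981e+02 -6.0000e-02  1.3727e+02] F [ 0.41  0.7  -1.49] T [ 0.016 -0.017 -0.005] op 0.0146
t 16.83 pos [ 0.5307 -0.0426  0.1088] rot [-1.7982e+02 -4.0000e-02  1.3727e+02] F [-1.46 -0.01 -0.23] T [ 0.017 -0.018  0.02 ] op 0.015
```

View pics/m20.png

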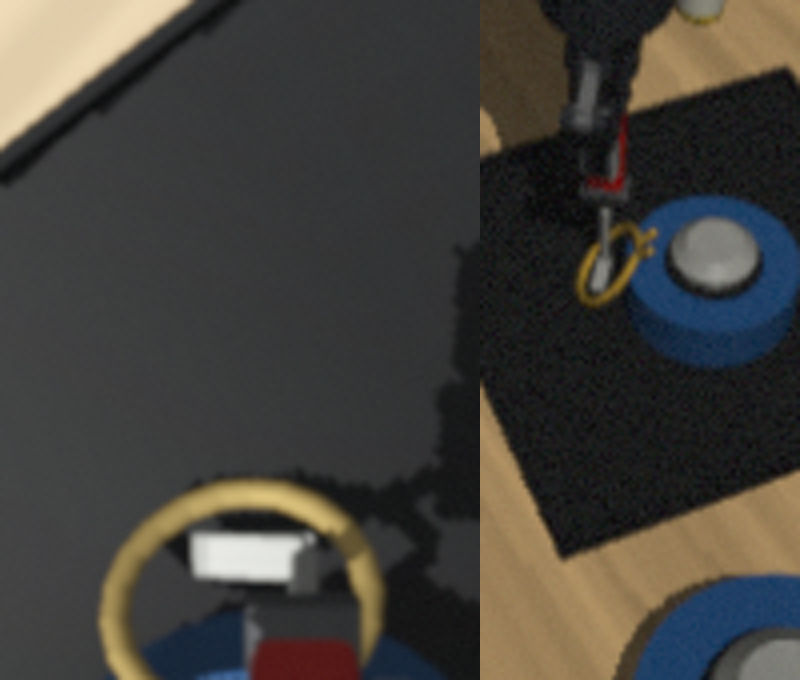

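servo_tool:
  moves:
    - [[0, 0, 0, 0, 0, 0.25, 1], [0, 0, 0, 0, 0, 0.1, 1], [0, 0, 0, 0.3, 0, 0, 1], [0, 0, 0, 0.3, 0, 0, 1], [0, 0, 0, 0.3, 0, 0, 1], [0, 0, 0, 0.3, 0, 0, 1], [0, 0, 0, 0.3, 0, 0, 1], [0, 0, 0, 0.3, 0, 0, 1], [0, 0, 0, 0.3, 0, 0, 1], [0, 0, 0, 0.3, 0, 0, 1], [0, 0, 0, 0, 0, 0, 1]]

```text
time: 17.75
ee_pos: [0.5114, -0.0244, 0.1062]
tcp_rot: [-179.9, 0.0, 137.3]
wrist_force: [-0.0, 0.2, -0.8]
opening: 0.0147
```

```bash
python3 look.py 21
```

```text
t 17.75 pos [ 0.5114 -0.0244  0.1062] rot [-1.7989e+02  4.0000e-02  1.3728e+02] F [-0.03  0.24 -0.82] T [ 0.048 -0.022 -0.033] op 0.0147
t 17.85 pos [ 0.5118 -0.0247  0.1062] rot [-1.7990e+02  5.0000e-02  1.3728e+02] F [ 0.48 -0.46 -1.4 ] T [-0.001  0.034 -0.022] op 0.0149
```

View pics/m21.png

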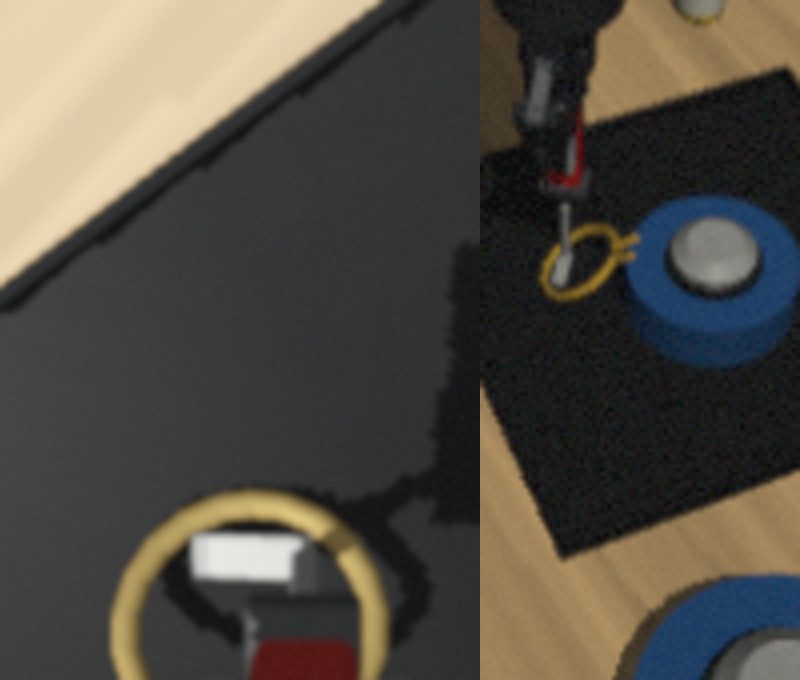

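Ring is being dragged; ends are nearly off the hub. A bit more.

servo_tool:
  moves:
    - [[0, 0, 0, 0.3, 0, 0, 1], [0, 0, 0, 0.3, 0, 0, 1], [0, 0, 0, 0.3, 0, 0, 1], [0, 0, 0, 0.3, 0, 0, 1], [0, 0, 0, 0.3, 0, 0, 1], [0, 0, 0, 0.2, 0, 0, 1], [0, 0, 0, 0, 0, 0, 1]]

```text
time: 18.43
ee_pos: [0.4981, -0.0121, 0.1061]
tcp_rot: [-179.9, 0.0, 137.3]
wrist_force: [0.3, 0.8, -1.0]
opening: 0.015
```

```bash
python3 look.py 22
```

```text
t 18.43 pos [ 0.4981 -0.0121  0.1061] rot [-1.7989e+02  4.0000e-02  1.3725e+02] F [ 0.26  0.76 -0.95] T [ 0.026 -0.013 -0.035] op 0.015
t 18.53 pos [ 0.4983 -0.0123  0.1061] rot [-1.7989e+02  5.0000e-02  1.3725e+02] F [ 0.04 -0.6  -0.74] T [ 0.037 -0.005 -0.048] op 0.015
```

View pics/m22.png

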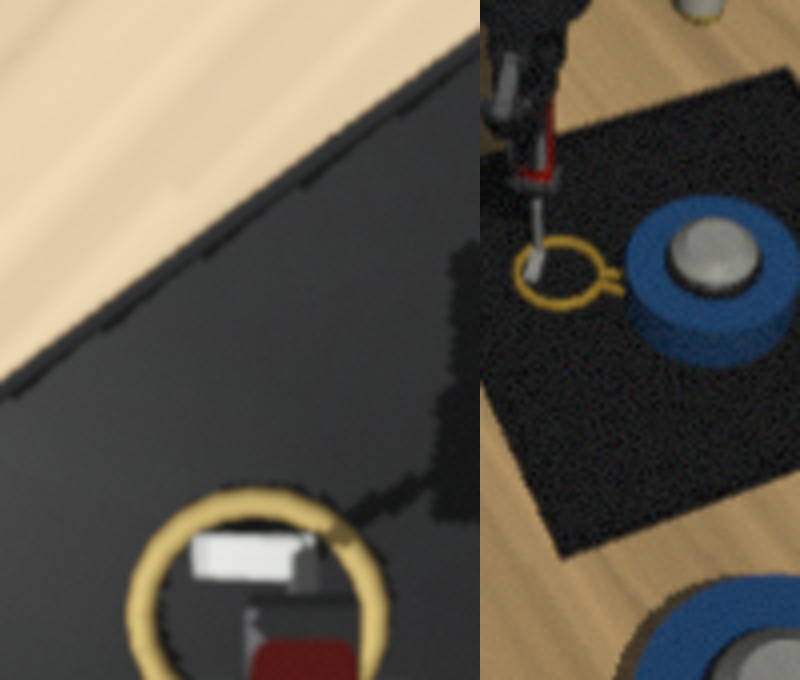

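servo_tool:
  moves:
    - [[0, 0, 0, -0.4, 0, 0, 1], [0, 0, 0, 0, 0, -0.5, 1], [0, 0, 0, 0, 0, -1.5, 1], [0, 0, 0, 0, 0, -2.5, 1], [0, 0, 0, 0, 0, -3, 1], [0, 0, 0, 0, 0, -2.5, 1], [0, 0, 0, 0, 0, -1, 1], [0, 0, 0, 0, 0, 0, 1]]

```text
time: 19.2
ee_pos: [0.5013, -0.0162, 0.221]
tcp_rot: [-179.8, -0.1, 137.2]
wrist_force: [1.2, -0.4, -0.7]
opening: 0.0151
```

```bash
python3 look.py 23; python3 -c "
from h import *
plan([.5222,.2247,.22],88.6,10,1)"
```

```text
t 19.2 pos [ 0.5013 -0.0162  0.221 ] rot [-1.7977e+02 -7.0000e-02  1.3717e+02] F [ 1.23 -0.41 -0.68] T [-0.029 -0.031  0.041] op 0.0151
t 19.3 pos [ 0.5008 -0.0161  0.2186] rot [-1.7968e+02 -1.7000e-01  1.3718e+02] F [ 0.23 -0.04 -1.38] T [-0.001 -0.006 -0.037] op 0.0147
pos [ 0.5008 -0.0161  0.2186] rot [-1.7968e+02 -1.7000e-01  1.3718e+02] dist mm 241.8
[-0.0006, -0.0, 0.0848, 1.48, 1.91, -0.02, 1]
[-0.0006, -0.0, 0.0848, 1.64, 1.78, -0.02, 1]
[-0.0006, -0.0, 0.0848, 1.78, 1.63, -0.02, 1]
[-0.0006, -0.0, 0.0848, 1.91, 1.48, -0.02, 1]
[-0.0006, -0.0, 0.0848, 2.03, 1.31, -0.02, 1]
[-0.0006, -0.0, 0.0848, 2.14, 1.13, -0.02, 1]
[-0.0006, -0.0, 0.0848, 2.22, 0.95, -0.01, 1]
[-0.0006, -0.0, 0.0848, 2.3, 0.76, -0.01, 1]
[-0.0006, -0.0, 0.0848, 2.35, 0.56, -0.01, 1]
[-0.0006, -0.0, 0.0848, 2.39, 0.36, -0.01, 1]
```

View pics/w23.png

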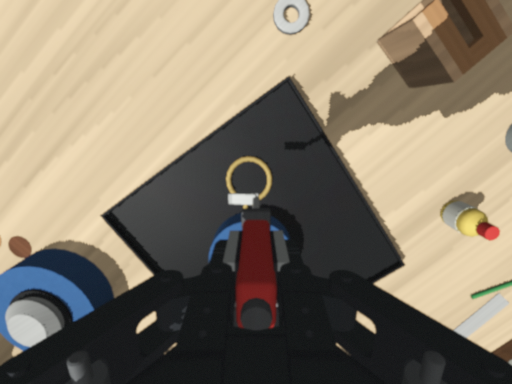

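The ring lies flat in the tray at about (248,180), and the toe is free of it. Next I'll go to the stand.

servo_tool:
  moves:
    - [[0, 0, 0.06, 1.2, 1.5, -0.1, 1], [0, 0, 0.085, 1.64, 1.78, -0.1, 1], [0, 0, 0.085, 1.78, 1.63, -0.1, 1], [0, 0, 0.085, 1.91, 1.48, 0, 1], [0, 0, 0.085, 2.03, 1.31, 0, 1], [0, 0, 0.085, 2.14, 1.13, 0, 1], [0, 0, 0.085, 2.22, 0.95, 0, 1], [0, 0, 0.085, 2.3, 0.76, 0, 1], [0, 0, 0.085, 2.2, 0.5, 0, 1], [0, 0, 0.07, 1.2, 0.2, 0, 1], [0, 0, 0.03, 0.4, 0, 0, 1], [0, 0, 0, 0, 0, 0, 1]]

```text
time: 20.3
ee_pos: [0.5142, 0.2187, 0.201]
tcp_rot: [-178.3, 0.6, 86.4]
wrist_force: [0.1, 0.4, -2.3]
opening: 0.0147
```

```bash
python3 -c "
from h import *
plan([.5222,.2247,.21],88.6,2,1)"
```

```text
pos [0.5142 0.2187 0.201 ] rot [-178.33    0.62   86.41] dist mm 13.5
[-0.0147, 0.0051, -0.0192, 0.32, 0.37, -0.46, 1]
[-0.0147, 0.0051, -0.0192, 0.32, 0.38, -0.46, 1]
```

servo_tool:
  moves:
    - [[-0.015, 0.005, -0.019, 0.3, 0.4, -0.5, 1], [-0.015, 0.005, -0.019, 0.3, 0.4, -0.5, 1], [0, 0, 0, 0, 0, 0, 1], [0, 0, 0, 0, 0, 0, 1]]

```text
time: 20.63
ee_pos: [0.5229, 0.2235, 0.2086]
tcp_rot: [-180.0, 0.1, 89.0]
wrist_force: [0.3, -0.8, -1.0]
opening: 0.015
```

```bash
python3 -c "
from h import *
from workcell import imaging
plan([.5222,.2247,.21],88.6,1,1)
c=imaging.calibration('wrist');import pickle;pickle.dump(c,open('w24.pkl','wb'))
w=imaging.camera('wrist');s=imaging.camera('side');st()
k=lambda im,x,y,w,h,s:cv2.resize(im[y:y+h,x:x+w],None,fx=s,fy=s,interpolation=cv2.INTER_CUBIC)
cv2.imwrite('pics/w24.png',w)
cv2.imwrite('pics/m24.png',np.hstack([k(w,205,135,100,100,4),k(s,160,80,100,100,4)]))"
```

```text
pos [0.5229 0.2235 0.2086] rot [-1.7998e+02  9.0000e-02  8.9030e+01] dist mm 2.0
[-0.0003, 0.0015, 0.0076, 0.12, -0.07, -0.14, 1]
t 20.73 pos [0.5229 0.2234 0.2087] rot [-1.7999e+02  8.0000e-02  8.8990e+01] F [ 0.33  0.45 -0.6 ] T [-0.019 -0.055  0.034] op 0.0143
```

View pics/m24.png

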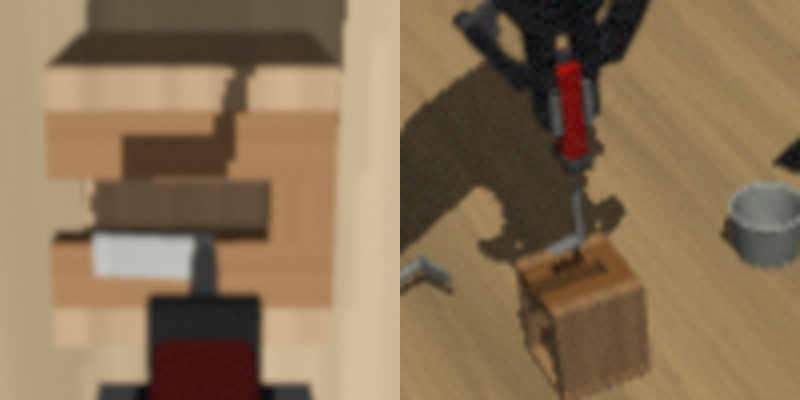

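```bash
python3 -c "
from h import *
import pickle;c=pickle.load(open('w24.pkl','rb'))
W=lambda p:[(205+x/4-.4,135+y/4-.4) for x,y in p]
print('toe',ray(c,W([(93,234),(95,278),(193,237),(193,278)]),.1155).round(4))
print('slot',ray(c,W([(268,182),(268,238),(97,182),(90,234)]),.085).round(4))
print('stand',ray(c,W([(48,68),(341,68),(332,345),(58,345)]),.085).round(4), ray(c,W([(48,68),(341,68),(332,345),(58,345)]),.085).mean(0))
"
```

```text
toe [[0.4992 0.2268 0.1155]
 [0.4992 0.2167 0.1155]
 [0.5209 0.2258 0.1155]
 [0.5207 0.2164 0.1155]]
slot [[0.5388 0.2303 0.085 ]
 [0.5388 0.2162 0.085 ]
 [0.4975 0.231  0.085 ]
 [0.4952 0.2179 0.085 ]]
stand [[0.4871 0.2587 0.085 ]
 [0.5559 0.2576 0.085 ]
 [0.5549 0.1878 0.085 ]
 [0.4858 0.1889 0.085 ]] [0.52092814 0.22321894 0.085     ]
```

servo_tool:
  moves:
    - [[0, 0, 0.006, 0.17, -0.06, 0, 1], [0, 0, 0, 0, 0, 0.6, 1], [0, 0, 0, 0, 0, 0.6, 1], [0, 0, 0, 0, 0, 0.4, 1], [0, 0, 0, 0, 0, 0, 1]]

```text
time: 21.15
ee_pos: [0.5223, 0.2244, 0.1912]
tcp_rot: [180.0, 0.1, 88.5]
wrist_force: [0.3, -0.7, -1.5]
opening: 0.0148
```

```bash
python3 -c "
from h import *
plan([.5222,.2250,.1126],88.6,1,1)"
```

```text
pos [0.5223 0.2244 0.1912] rot [1.800e+02 8.000e-02 8.854e+01] dist mm 78.6
[0.0001, 0.0013, -0.001, 0.08, -0.01, 7.86, 1]
```

servo_tool:
  moves:
    - [[0, 0, 0, 0.05, 0, 0.5, 1], [0, 0, 0, 0, 0, 0.6, 1], [0, 0, 0, 0, 0, 0.6, 1], [0, 0, 0, 0, 0, 0.3, 1], [0, 0, 0, 0, 0, 0, 1]]

```text
time: 21.57
ee_pos: [0.5219, 0.2247, 0.168]
tcp_rot: [-179.9, 0.1, 88.5]
wrist_force: [0.2, -0.1, -0.9]
opening: 0.0148
```

servo_tool:
  moves:
    - [[0, 0, 0, 0, 0, 0.7, 1], [0, 0, 0, 0, 0, 0.8, 1], [0, 0, 0, 0, 0, 0.8, 1], [0, 0, 0, 0, 0, 0.8, 1], [0, 0, 0, 0, 0, 0.7, 1], [0, 0, 0, 0, 0, 0.4, 1], [0, 0, 0, 0, 0, 0, 1]]

```text
time: 22.15
ee_pos: [0.5215, 0.2245, 0.1207]
tcp_rot: [-179.9, 0.1, 88.6]
wrist_force: [0.3, -1.0, -0.6]
opening: 0.0152
```

servo_tool:
  moves:
    - [[0, 0, 0, 0, 0.03, 0.2, 1], [0, 0, 0, 0, 0.03, 0.2, 1], [0, 0, 0, 0, 0, 0.15, 1], [0, 0, 0, 0, 0, 0.1, 1], [0, 0, 0, 0, 0, 0, 1]]

```text
time: 22.57
ee_pos: [0.5224, 0.2245, 0.1141]
tcp_rot: [-179.9, 0.1, 88.5]
wrist_force: [-0.0, -0.2, -1.2]
opening: 0.0151
```

servo_tool:
  moves:
    - [[0, 0, 0, 0, 0, 0.07, 1], [0, 0, 0, 0, 0, 0.07, 1], [0, 0, 0, 0, 0, 0.05, 1], [0, 0, 0, 0, 0, 0, 1]]

```text
time: 22.9
ee_pos: [0.5227, 0.2247, 0.1127]
tcp_rot: [-180.0, 0.1, 88.5]
wrist_force: [-0.8, -0.1, -1.2]
opening: 0.0152
```

servo_tool:
  moves:
    - [[0, 0, 0, 0, 0, 0.06, 1], [0, 0, 0, 0, 0, 0.06, 1], [0, 0, 0, 0, 0, 0, 1]]

```text
time: 23.15
ee_pos: [0.5229, 0.2247, 0.1122]
tcp_rot: [180.0, 0.1, 88.5]
wrist_force: [0.4, -1.3, -1.1]
opening: 0.0146
```

```bash
python3 -c "
from h import *
from workcell import imaging
s=imaging.camera('side');st()
cv2.imwrite('pics/s25.png',cv2.resize(s[80:180,160:260],None,fx=6,fy=6,interpolation=cv2.INTER_CUBIC))"
```

```text
t 23.2 pos [0.5229 0.2247 0.1122] rot [1.7998e+02 7.0000e-02 8.8550e+01] F [ 0.81 -0.29 -0.46] T [ 0.026 -0.045  0.012] op 0.0149
```

View pics/s25.png

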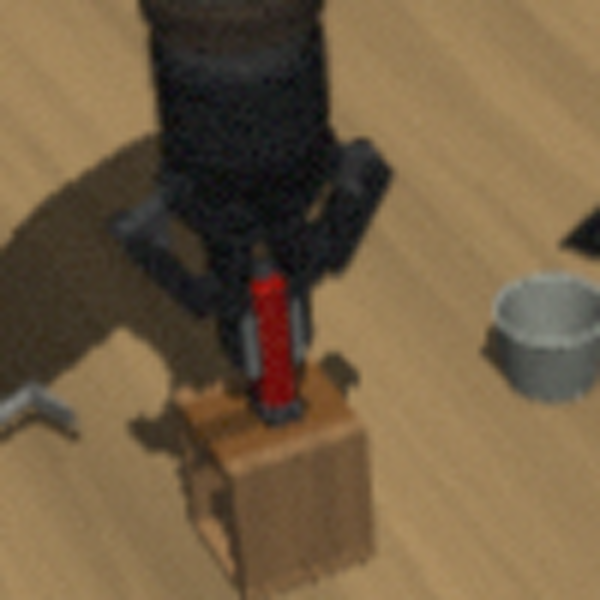

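servo_tool:
  moves:
    - [[0, 0, 0, 0, 0, 0.06, 1], [0, 0, 0, 0, 0, 0.06, 1]]

```text
time: 23.37
ee_pos: [0.523, 0.2247, 0.1121]
tcp_rot: [179.9, 0.0, 88.5]
wrist_force: [-2.3, -0.3, 6.7]
opening: 0.0148
```

servo_tool:
  moves:
    - [[0, 0, 0, 0, 0, 0.06, 1], [0, 0, 0, 0, 0, 0, 1]]

```text
time: 23.53
ee_pos: [0.5229, 0.2247, 0.1122]
tcp_rot: [179.9, 0.0, 88.5]
wrist_force: [-0.7, -0.5, -0.8]
opening: 0.0151
```

Seated (about 8 N felt against the stand's top). Now I'll release slowly and go up.

servo_tool:
  moves:
    - [[0, 0, 0, 0, 0, 0, 1.8], [0, 0, 0, 0, 0, 0, 2.5], [0, 0, 0, 0, 0, 0, 4], [0, 0, 0, 0, 0, 0, 6], [0, 0, 0, 0, 0, 0, 8], [0, 0, 0, 0, 0, 0, 8], [0, 0, 0, 0, 0, 0, 8]]
  force: 20

```text
time: 24.12
ee_pos: [0.5231, 0.2248, 0.1115]
tcp_rot: [179.9, 0.0, 88.5]
wrist_force: [-0.6, -0.1, -0.2]
opening: 0.0799
```

servo_tool:
  moves:
    - [[0, 0, 0, 0, 0, -0.6, 8], [0, 0, 0, 0, 0, -1.5, 8], [0, 0, 0, 0, 0, -2.5, 8], [0, 0, 0, 0, 0, -2.5, 8], [0, 0, 0, 0, 0, -2.5, 8], [0, 0, 0, 0, 0, -2.5, 8], [0, 0, 0, 0, 0, -1, 8], [0, 0, 0, 0, 0, 0, 8], [0, 0, 0, 0, 0, 0, 8]]

```text
time: 24.87
ee_pos: [0.5218, 0.2244, 0.2502]
tcp_rot: [180.0, 0.1, 88.5]
wrist_force: [0.6, -0.1, -0.8]
opening: 0.0799
```

```bash
python3 -c "
from h import *
from workcell import imaging
st()
c=imaging.calibration('wrist');import pickle;pickle.dump(c,open('w26.pkl','wb'))
for n in ['wrist','side','top']: cv2.imwrite('pics/%s26.png'%n,imaging.camera(n))
k=lambda f,x,y,w,h,s:cv2.resize(cv2.imread(f)[y:y+h,x:x+w],None,fx=s,fy=s,interpolation=cv2.INTER_CUBIC)
cv2.imwrite('pics/m26.png',np.hstack([k('pics/wrist26.png',190,120,120,120,3.3),k('pics/side26.png',170,100,160,160,2.475)]));st()"
```

```text
t 24.87 pos [0.5218 0.2244 0.2502] rot [1.7996e+02 6.0000e-02 8.8550e+01] F [ 0.64 -0.06 -0.8 ] T [ 0.038 -0.015 -0.004] op 0.0799
t 25.02 pos [0.5213 0.2242 0.2486] rot [-1.7991e+02  1.2000e-01  8.8550e+01] F [ 0.13  0.57 -0.59] T [-0.025  0.031 -0.045] op 0.0792
```

View pics/m26.png

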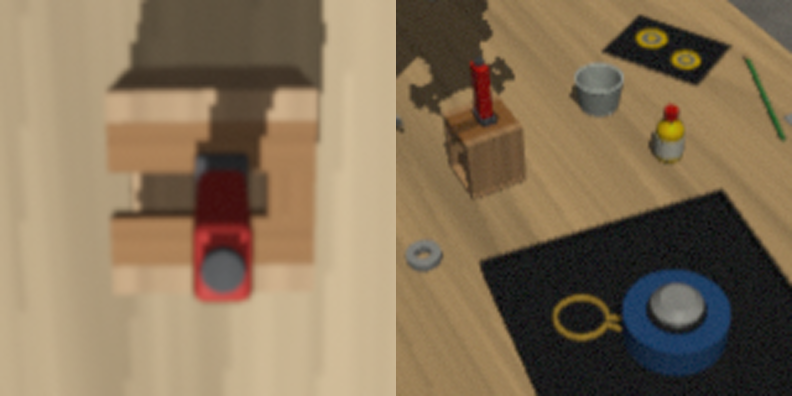

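View pics/top26.png

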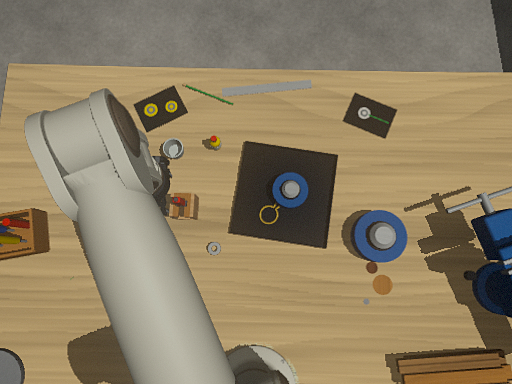

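```bash
python3 -c "
from h import *
from workcell import imaging,bot
import pickle;c=pickle.load(open('w26.pkl','rb'));t=imaging.calibration('top')
W=lambda p:[(190+x/3.3-.4,120+y/3.3-.4) for x,y in p]
print('handle top',ray(c,W([(223,270)]),.163)); s=ray(c,W([(108,90),(320,88),(314,290),(113,292)]),.085);print('stand',s.mean(0))
r=ray(t,[(269,214.5)],.007)[0];print('ring',r,np.linalg.norm(r[:2]-[.578,-.0974]))
print('bystanders',ray(t,[(173,149),(212,142),(214,248)],.03))
bot.job_done()"
```

```text
handle top [[0.52347651 0.22173284 0.163     ]]
stand [0.52081826 0.22376685 0.085     ]
ring [ 0.50170549 -0.03517778  0.007     ] 0.09845027556969242
bystanders [[0.7005892  0.27127458 0.03      ]
 [0.72609298 0.14934161 0.03      ]
 [0.39471526 0.12930152 0.03      ]]
the job is handed in; nothing more can be done
```

The ring is off the spindle and lies flat in the black tray, and the pick hangs released in its stand. I handed the job in at about 25 s of the 58 s allowed, and no verdict was reported.

**What I did**
- I lifted the pick out of its stand and felt for the hub face with the toe at about 5 N. This put the toe underside about 68 mm below the pick's origin.
- I slipped the toe under the ring's left end and lifted until the front sprang over the shoulder.
- I pushed the tipped ring backwards over the spindle with the side of the toe. It first came to rest leaning on the hub's rim, and one push passed over its ends. I then lowered the toe through the ring's opening and dragged it flat into the tray.
- I seated the pick back in the stand, felt about 8 N when the flange met the top, then opened the gripper and moved up clear.

**Last checks**
- **Ring:** its centre is about 98 mm from the hub's axis, well inside the tray.
- **Pick:** the top of its handle measures about 3 mm from the stand's centre, and it stands upright.
- **Bystanders:** in the last pictures the bearing, oil bottle and cup looked to be where they started. I judged this by eye and did not measure it.
- **Not confirmed directly:** I could not read the ring end's height at the moment it sprang out of the groove while the toe was touching it. The pose and force readings on either side fit the required lift.
- **Disagreement between cameras:** the hub's position came out about 3 mm different in x between the top and wrist cameras. I aligned the toe using the wrist picture.

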